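# Clear the bench plate and chock the spare capacitors for the road

### The arm

A 7-joint arm with a two-finger parallel gripper is mounted at the origin on the work surface. World frame = base frame: x ahead of the robot, y to its left, z up, the work surface at z = 0. Lengths are in m, angles in rad, forces in N, time in s.
With the tool pointing down it reaches from about 0.425 to 1.025 m from the base axis. Payload 3.6 kg.
Tool frame: the origin (TCP) lies at the very end of the fingers, on their centre line; the grasp point (between the pads) lies 19 mm behind it; z points along the fingers, y is the line along which they close (so a half turn about z gives the same grasp; the last joint's range is limited). The gripper opens to 85 mm and grips with 20 to 120 N. Pads are 22 mm wide; open, the fingers measure 114 mm over their backs; the gripper's body (76 mm by 85 mm) begins 54 mm behind the grasp point. The pads swing forward as they close: fully open they stand 13 mm farther back than shut.
Start: joints at [-1.363, 0.591, 0.048, 1.609, -0.033, 0.943, -0.034], TCP at [0.215, 0.692, 0.231] pointing down, gripper open.
Joint ranges: [-2.69, 2.69], [-0.47, 2.24], [-1.27, 1.36], [0.19, 2.51], [-1.53, 4.68], [0.08, 2.07], [-3.09, 3.09]. Speed limits (rad/s): [2.57, 2.57, 3.14, 3.14, 3.14, 3.14, 3.14].

### API

Orientations are given as a 3x3 rotation matrix whose columns are the frame's x, y, z axes.
In Python, from workcell import telemetry, cams, arm gives the robot as it stands.
- The arm moves only by the shell command python3 -m pendant 'ROWS' [FORCE]. ROWS is text: rows parted by semicolons, each of 7 numbers parted by spaces: the shift along the tool's x, y, z in units of 50 mm (1.0 is 50 mm), then the turn, a rotation vector about the tool's x, y, z in units of 0.08 rad (1.0 is 0.08 rad), then the closure, from -1 (fully open) to 1 (shut). A call has exactly 8 rows; each row shifts and turns the commanded pose from where the row before left it, along the tool's axes as they then stand; what a row does not reach is not made up. A row lasts 1/10 s, in which the tool goes at most 50 mm and 8.59 degrees, less where a joint would pass 70% of its speed; a pose out of reach is approached as far as the arm can. A call with a number of a shift or a turn outside -1 to 1 is refused whole. A call with a gripper value outside its range is refused whole. The fingers move at their own pace and stop on an object; FORCE is the grip in N (left out, the last holds). Time passes only in rows, so rows that do not move let the fingers close, or fill a call up. It gives the time, the measured TCP pose, the force, the opening and the grip force at its end, in the units of the state.
- telemetry.sense(): the state, without advancing time (a new reading comes with each control period).
- cams.camera(name): name is "scene" or "top"; returns the picture (420x560x3 uint8, red, green, blue); there is no depth.
- cams.camera_model(name): a dict with "K" (3x3 intrinsics, pixels), "cam_to_world" (4x4, takes a point from camera to world coordinates). Camera axes: x right, y down, z forward; pixel columns grow to the right and rows downward; lengths in m; the calibration is good to about 2 mm. A picture is of the moment at which its call begins. camera_model takes no time and is no camera call.
- arm.finish_job(): hands the job in; it is judged then, once.
The state is a dict: "clock": time; "joint_positions": joint angles; "qd": joint speeds; "effort": joint torques, N m; "tcp_pos": TCP position; "ee_rot": TCP orientation; "force": force on the tool from outside, world axes, zero at the start; "wrist_torque": the same for the moment, N m; "opening": finger opening in m; "grasp_force": force on a finger pad.
Only numpy, scipy, OpenCV 4.12 (cv2) and the standard library are available. Lean on these libraries where they do the work, as an engineer would, in place of code of your own. Each camera call takes 0.05 s, during which the arm holds its last target. There are 200 camera calls.

### The job

The radio cabin is about to drive off. First sweep all the punched steel slugs along the bench plate into the tray at its end, using the scraper block and keeping the fingers off the slugs (their edges are sharp), and only then lay all the capacitors on their sides in one close row along the middle of the plate, side by side and touching, axes across the plate, and set a wedge chock with its slope snugly against each end of the row so that it cannot roll apart. Stand the scraper upright back on its rubber mat, in the middle, and leave the other things on the bench where they are.

Things in the scene. Friction and masses are not known exactly. Their poses are not given: they have to be found in the camera images.
- plate: Fixed aluminium bench plate, 150 (x) by 280 mm (y), flat top 25 mm above the bench; origin on the bench under its centre. +x points roughly away from the robot, -y to the robot's right. A lip 5 mm wide and high along each long side (x = +-72 mm); both ends open. At its -y end the slug tray adjoins: y -140 to -230 mm, 150 mm wide, walls up to the plate's top.
- plate_top (a point): centre of the plate's top face (25 mm above the bench)
- tray_floor (a point): centre of the open steel slug tray's floor, 4 mm above the bench, 185 mm from the plate's centre towards -y
- cap0: Can capacitor, a blue cylinder 40 mm in diameter and 56 mm long, lying on its side, 130 g; origin at its middle (20 mm above what it lies on), its axis is local x. It rolls, but stops soon. Two to four of the capacitors are there.
- cap1: Can capacitor, a blue cylinder 40 mm in diameter and 56 mm long, lying on its side, 130 g; origin at its middle (20 mm above what it lies on), its axis is local x. It rolls, but stops soon. Two to four of the capacitors are there.
- cap2: Can capacitor, a blue cylinder 40 mm in diameter and 56 mm long, lying on its side, 130 g; origin at its middle (20 mm above what it lies on), its axis is local x. It rolls, but stops soon. Two to four of the capacitors are there.
- cap3: Can capacitor, a blue cylinder 40 mm in diameter and 56 mm long, lying on its side, 130 g; origin at its middle (20 mm above what it lies on), its axis is local x. It rolls, but stops soon. Two to four of the capacitors are there.
- chock_a: Wooden wedge chock, 50 mm long (x), 50 wide (y), 34 high, 60 g; origin at the centre of its flat underside, z up. In profile: back at x = -25 mm, level top from -25 to -5, then a 45 degree slope down to a toe 4 mm high at x = +25. The slope (+x) goes against a capacitor; touching, its axis is 37 mm from the chock's origin. Both chocks are alike.
- chock_b: Wooden wedge chock, 50 mm long (x), 50 wide (y), 34 high, 60 g; origin at the centre of its flat underside, z up. In profile: back at x = -25 mm, level top from -25 to -5, then a 45 degree slope down to a toe 4 mm high at x = +25. The slope (+x) goes against a capacitor; touching, its axis is 37 mm from the chock's origin. Both chocks are alike.
- scraper: Scraper block, about 160 g: white plastic block 44 mm thick (x), 110 mm wide (y), 27 mm high, with a dark wooden handle on top, 20 mm (x) by 50 mm (y), reaching from 27 to 66 mm above the underside; origin at the centre of the underside. At the start it stands on its mat.
- mat: Fixed black rubber mat, the scraper's place: 100 mm (x) by 150 mm (y), 3 mm thick; origin on the bench under its centre
- slug0: Steel disc left over from punching a chassis, 22 mm in diameter, 5 mm thick, 14 g; origin at its centre. Starts flat on the bench plate. Two to four of the slugs are there.
- slug1: Steel disc left over from punching a chassis, 22 mm in diameter, 5 mm thick, 14 g; origin at its centre. Starts flat on the bench plate. Two to four of the slugs are there.
- slug2: Steel disc left over from punching a chassis, 22 mm in diameter, 5 mm thick, 14 g; origin at its centre. Starts flat on the bench plate. Two to four of the slugs are there.
- slug3: Steel disc left over from punching a chassis, 22 mm in diameter, 5 mm thick, 14 g; origin at its centre. Starts flat on the bench plate. Two to four of the slugs are there.
- mug: Bystander, not part of the job: white mug, 76 mm wide, 90 mm high, standing beyond the capacitors
- driver: Bystander, not part of the job: small screwdriver, 130 mm, lying beyond the capacitors
- tin: Bystander, not part of the job: open steel tin, 80 x 100 x 35 mm, right of the plate
- relay: Bystander, not part of the job: clear plastic relay cube, 40 x 50 x 45 mm, beyond the plate
There are look-alikes about, which are no part of the job. Leave any pink look-alike of the cap1 alone. Leave any pink look-alike of the scraper alone.

How it is judged:
On the way:
1. all slugs are swept into the tray before any capacitor comes onto the plate (y of slug0 in the frame of plate between -0.235 and -0.135 m and x of slug0 in the frame of plate between -0.075 and 0.075 m and z of each of slug0, slug1, slug2, slug3 in the frame of plate below 0.022 m and y of slug1 in the frame of plate between -0.235 and -0.135 m and x of slug1 in the frame of plate between -0.075 and 0.075 m and y of slug2 in the frame of plate between -0.235 and -0.135 m and x of slug2 in the frame of plate between -0.075 and 0.075 m and y of slug3 in the frame of plate between -0.235 and -0.135 m and x of slug3 in the frame of plate between -0.075 and 0.075 m and horizontal distance between each of cap0, cap1, cap2, cap3 and plate_top above 0.12 m), for 0.2 s.
At the end, for the whole second after the job is handed in: Slugs in the tray; capacitors and chocks flat on the plate, within 25 mm of its long centre line and 0.2 rad of square, each capacitor with a neighbour on both sides (gaps under 6 mm), chock slopes facing the row from its ends; scraper upright within 35 mm of its mat's centre; all at rest (y of slug0 in the frame of plate between -0.235 and -0.135 m and x of slug0 in the frame of plate between -0.075 and 0.075 m and z of each of slug0, slug1, slug2, slug3 in the frame of plate below 0.022 m and y of slug1 in the frame of plate between -0.235 and -0.135 m and x of slug1 in the frame of plate between -0.075 and 0.075 m and y of slug2 in the frame of plate between -0.235 and -0.135 m and x of slug2 in the frame of plate between -0.075 and 0.075 m and y of slug3 in the frame of plate between -0.235 and -0.135 m and x of slug3 in the frame of plate between -0.075 and 0.075 m and z of cap0 in the frame of plate between 0.04 and 0.049 m and x of cap0 in the frame of plate between -0.025 and 0.025 m and angle between the x axis of each of cap0, cap1, cap2, cap3 and the x axis of plate, either way round below 0.2 rad and linear speed of each of cap0, cap1, cap2, cap3, chock_a, chock_b, scraper below 0.02 m/s and (horizontal distance between cap0 and cap2 below 0.046 m or horizontal distance between cap0 and cap3 below 0.046 m or horizontal distance between cap0 and chock_a below 0.044 m or horizontal distance between cap0 and chock_b below 0.044 m) and (horizontal distance between cap0 and cap1 below 0.046 m or horizontal distance between cap0 and cap3 below 0.046 m or horizontal distance between cap0 and chock_a below 0.044 m or horizontal distance between cap0 and chock_b below 0.044 m) and (horizontal distance between cap0 and cap1 below 0.046 m or horizontal distance between cap0 and cap2 below 0.046 m or horizontal distance between cap0 and chock_a below 0.044 m or horizontal distance between cap0 and chock_b below 0.044 m) and (horizontal distance between cap0 and cap1 below 0.046 m or horizontal distance between cap0 and cap2 below 0.046 m or horizontal distance between cap0 and cap3 below 0.046 m or horizontal distance between cap0 and chock_b below 0.044 m) and (horizontal distance between cap0 and cap1 below 0.046 m or horizontal distance between cap0 and cap2 below 0.046 m or horizontal distance between cap0 and cap3 below 0.046 m or horizontal distance between cap0 and chock_a below 0.044 m) and x of each of cap0, cap1, cap2, cap3 in the frame of chock_a above 0.02 m and x of each of cap0, cap1, cap2, cap3 in the frame of chock_b above 0.02 m and z of cap1 in the frame of plate between 0.04 and 0.049 m and x of cap1 in the frame of plate between -0.025 and 0.025 m and (horizontal distance between cap1 and cap2 below 0.046 m or horizontal distance between cap1 and cap3 below 0.046 m or horizontal distance between cap1 and chock_a below 0.044 m or horizontal distance between cap1 and chock_b below 0.044 m) and (horizontal distance between cap1 and cap0 below 0.046 m or horizontal distance between cap1 and cap3 below 0.046 m or horizontal distance between cap1 and chock_a below 0.044 m or horizontal distance between cap1 and chock_b below 0.044 m) and (horizontal distance between cap1 and cap0 below 0.046 m or horizontal distance between cap1 and cap2 below 0.046 m or horizontal distance between cap1 and chock_a below 0.044 m or horizontal distance between cap1 and chock_b below 0.044 m) and (horizontal distance between cap1 and cap0 below 0.046 m or horizontal distance between cap1 and cap2 below 0.046 m or horizontal distance between cap1 and cap3 below 0.046 m or horizontal distance between cap1 and chock_b below 0.044 m) and (horizontal distance between cap1 and cap0 below 0.046 m or horizontal distance between cap1 and cap2 below 0.046 m or horizontal distance between cap1 and cap3 below 0.046 m or horizontal distance between cap1 and chock_a below 0.044 m) and z of cap2 in the frame of plate between 0.04 and 0.049 m and x of cap2 in the frame of plate between -0.025 and 0.025 m and (horizontal distance between cap2 and cap1 below 0.046 m or horizontal distance between cap2 and cap3 below 0.046 m or horizontal distance between cap2 and chock_a below 0.044 m or horizontal distance between cap2 and chock_b below 0.044 m) and (horizontal distance between cap2 and cap0 below 0.046 m or horizontal distance between cap2 and cap3 below 0.046 m or horizontal distance between cap2 and chock_a below 0.044 m or horizontal distance between cap2 and chock_b below 0.044 m) and (horizontal distance between cap2 and cap0 below 0.046 m or horizontal distance between cap2 and cap1 below 0.046 m or horizontal distance between cap2 and chock_a below 0.044 m or horizontal distance between cap2 and chock_b below 0.044 m) and (horizontal distance between cap2 and cap0 below 0.046 m or horizontal distance between cap2 and cap1 below 0.046 m or horizontal distance between cap2 and cap3 below 0.046 m or horizontal distance between cap2 and chock_b below 0.044 m) and (horizontal distance between cap2 and cap0 below 0.046 m or horizontal distance between cap2 and cap1 below 0.046 m or horizontal distance between cap2 and cap3 below 0.046 m or horizontal distance between cap2 and chock_a below 0.044 m) and z of cap3 in the frame of plate between 0.04 and 0.049 m and x of cap3 in the frame of plate between -0.025 and 0.025 m and (horizontal distance between cap3 and cap1 below 0.046 m or horizontal distance between cap3 and cap2 below 0.046 m or horizontal distance between cap3 and chock_a below 0.044 m or horizontal distance between cap3 and chock_b below 0.044 m) and (horizontal distance between cap3 and cap0 below 0.046 m or horizontal distance between cap3 and cap2 below 0.046 m or horizontal distance between cap3 and chock_a below 0.044 m or horizontal distance between cap3 and chock_b below 0.044 m) and (horizontal distance between cap3 and cap0 below 0.046 m or horizontal distance between cap3 and cap1 below 0.046 m or horizontal distance between cap3 and chock_a below 0.044 m or horizontal distance between cap3 and chock_b below 0.044 m) and (horizontal distance between cap3 and cap0 below 0.046 m or horizontal distance between cap3 and cap1 below 0.046 m or horizontal distance between cap3 and cap2 below 0.046 m or horizontal distance between cap3 and chock_b below 0.044 m) and (horizontal distance between cap3 and cap0 below 0.046 m or horizontal distance between cap3 and cap1 below 0.046 m or horizontal distance between cap3 and cap2 below 0.046 m or horizontal distance between cap3 and chock_a below 0.044 m) and z of chock_a in the frame of plate between 0.021 and 0.029 m and x of chock_a in the frame of plate between -0.025 and 0.025 m and y of chock_a in the frame of plate between -0.12 and 0.12 m and angle between each of chock_a, chock_b, scraper's own z axis and vertical below 0.12 rad and angle between the x axis of each of chock_a, chock_b and the y axis of plate, either way round below 0.2 rad and x of chock_b in the frame of chock_a above 0.06 m and z of chock_b in the frame of plate between 0.021 and 0.029 m and x of chock_b in the frame of plate between -0.025 and 0.025 m and y of chock_b in the frame of plate between -0.12 and 0.12 m and x of chock_a in the frame of chock_b above 0.06 m and horizontal distance between scraper and mat below 0.035 m and height (world z) of scraper below 0.008 m); the robot touches nothing.
It fails at once if the fingers touch a slug (contact force between the fingers and slug0 above 1 N or contact force between the fingers and slug1 above 1 N or contact force between the fingers and slug2 above 1 N or contact force between the fingers and slug3 above 1 N).
It fails at once if a bystander is moved more than 4 cm or the mug is tipped (distance of any of mug, driver, tin, relay from where it was at the start of the episode above 0.04 m or angle between mug's own z axis and vertical above 0.6 rad).
Of cap0, cap1, cap2, cap3 only 2 to 4 are there at a start; the rules pass over those that are not, and their reading is None.
Of slug0, slug1, slug2, slug3 only 2 to 4 are there at a start; the rules pass over those that are not, and their reading is None.
At some moment in a run one of chock_a, chock_b, scraper may be knocked a few centimetres aside while the robot is not near it.
Once in a run the grip may slacken for a moment while it holds something.
It also fails if it takes over 210 s, if anything falls off the work surface, if the arm or the gripper's body presses on something with over 40 N, if the wrist force passes 120 N, or if a joint passes its speed limit or range.

## Working session

There is one attempt and no reset: what is moved stays moved. The work goes in short steps, Python scripts to look and compute and a shell command to move; the robot and the scene stay as the last step left them, time stands still between calls to the robot, and variables do not carry over. Pictures are saved under pics/ and viewed, at most 14 in all, crops included, and the job is handed in when it is done.

```bash
ls; mkdir -p pics
python3 - <<'E'
from workcell import telemetry,cams
import cv2,numpy as np
s=telemetry.sense();print({k:np.round(v,3).tolist() for k,v in s.items()})
for n in("scene","top"):
    im=cams.camera(n);cv2.imwrite(f"pics/{n}0.png",im[:,:,::-1]);m=cams.camera_model(n);print(n,np.round(m["K"],1).tolist(),np.round(m["cam_to_world"],3).tolist())
E
```

```text
pics
{'clock': 0.0, 'joint_positions': [-1.363, 0.592, 0.048, 1.61, -0.033, 0.943, -0.034], 'qd': [-0.0, 0.001, -0.0, 0.0, 0.0, 0.001, 0.002], 'effort': [-0.001, -54.869, 1.546, -19.812, 0.009, 0.009, -0.0], 'tcp_pos': [0.215, 0.691, 0.23], 'ee_rot': [[-0.955, 0.297, -0.001], [0.297, 0.955, -0.002], [-0.0, -0.002, -1.0]], 'force': [-0.198, 0.757, -0.16], 'wrist_torque': [-0.016, -0.023, -0.015], 'grasp_force': 0.0, 'opening': 0.085}
scene [[427.4, 0.0, 280.0], [0.0, 427.4, 213.4], [0.0, 0.0, 1.0]] [[0.39, 0.503, -0.771, 1.243], [0.921, -0.195, 0.338, -0.361], [0.02, -0.842, -0.539, 0.571], [0.0, 0.0, 0.0, 1.0]]
top [[466.8, 0.0, 274.5], [0.0, 466.8, 212.1], [0.0, 0.0, 1.0]] [[-0.001, -0.991, 0.133, 0.369], [-1.0, 0.001, -0.001, -0.062], [0.001, -0.133, -0.991, 1.088], [0.0, 0.0, 0.0, 1.0]]
```

View pics/top0.png

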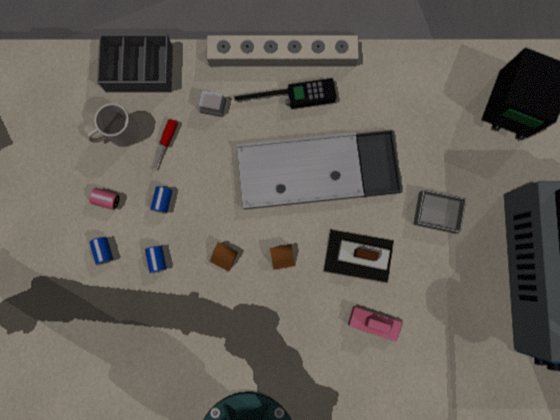

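View pics/scene0.png

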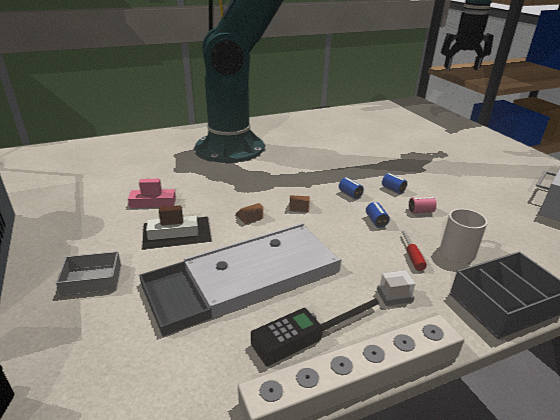

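The top view shows three blue capacitors at (163,199), (101,250) and (155,258). There are two chocks at (224,256) and (283,256), the scraper on its mat at (360,255), and slugs at (281,188) and (335,175). The pink look-alikes, a cap at (104,198) and a scraper at (376,322), are not part of the job because the real ones are blue and white. Next I measure positions and confirm with an enlarged crop.

```bash
cat > h.py <<'E'
import cv2,numpy as np
from workcell import telemetry,cams
def ray(n,px,z):
    m=cams.camera_model(n);T=np.array(m["cam_to_world"]);d=T[:3,:3]@np.linalg.inv(m["K"])@[px[0],px[1],1.]
    return T[:3,3]+d*(z-T[2,3])/d[2]
def proj(n,p):
    m=cams.camera_model(n);T=np.array(m["cam_to_world"]);c=np.array(m["K"])@(T[:3,:3].T@(np.array(p)-T[:3,3]));return c[:2]/c[2]
def snap(n,name=None):
    im=np.ascontiguousarray(cams.camera(n)[:,:,::-1])
    if name: cv2.imwrite(f"pics/{name}.png",im)
    return im
R={'blue':((105,120,40),(125,255,255)),'brown':((4,120,40),(15,255,255)),'pink':((160,80,60),(178,255,255))}
def blobs(im,c,amin=60):
    h=cv2.inRange(cv2.cvtColor(im,cv2.COLOR_BGR2HSV),*R[c])
    cs,_=cv2.findContours(cv2.morphologyEx(h,cv2.MORPH_CLOSE,np.ones((5,5))),cv2.RETR_EXTERNAL,cv2.CHAIN_APPROX_NONE)
    return [k for k in cs if cv2.contourArea(k)>amin]
def rect(n,k,z):
    P=np.array([ray(n,q,z)[:2] for q in k[:,0].astype(float)],np.float32)
    (c,s,a)=cv2.minAreaRect(P)
    if s[0]<s[1]: s=s[::-1];a+=90
    return np.round(c,4),np.round(s,4),round((a+90)%180-90,1)   # long side direction deg from world x
E
python3 - <<'E'
from h import *
im=cv2.imread("pics/top0.png")
for c,z in(('blue',.02),('brown',.02)):
    for k in blobs(im,c): print(c,cv2.minAreaRect(k)[0],*rect("top",k,z))
hsv=cv2.cvtColor(im,cv2.COLOR_BGR2HSV)
for p in((260,180),(380,160),(345,245),(335,238),(281,188),(163,199),(283,256),(367,253)):print(p,hsv[p[1],p[0]])
cv2.imwrite("pics/c1.png",cv2.resize(im[120:300,85:405],None,fx=2.5,fy=2.5,interpolation=cv2.INTER_CUBIC))
E
```

```text
blue (155.23077392578125, 258.65386962890625) [0.4062 0.2089] [0.0552 0.0386] 12.3
blue (100.66719055175781, 249.56845092773438) [0.4267 0.3342] [0.0563 0.0394] 18.6
blue (161.16720581054688, 198.53933715820312) [0.5447 0.1999] [0.0572 0.0387] -11.5
brown (366.741455078125, 253.8731689453125) [ 0.4164 -0.2729] [0.0485 0.0189] 77.8
brown (282.1080017089844, 256.343994140625) [ 0.411  -0.0799] [0.0496 0.0487] -79.8
brown (223.00001525878906, 256.0000305175781) [0.4119 0.0549] [0.0513 0.0486] 63.8
(260, 180) [  0   2 130]
(380, 160) [105  11  47]
(345, 245) [ 23  18 131]
(335, 238) [ 30 128  12]
(281, 188) [128  20  52]
(163, 199) [107 246 110]
(283, 256) [ 15 213  79]
(367, 253) [ 10 196  56]
```

View pics/c1.png

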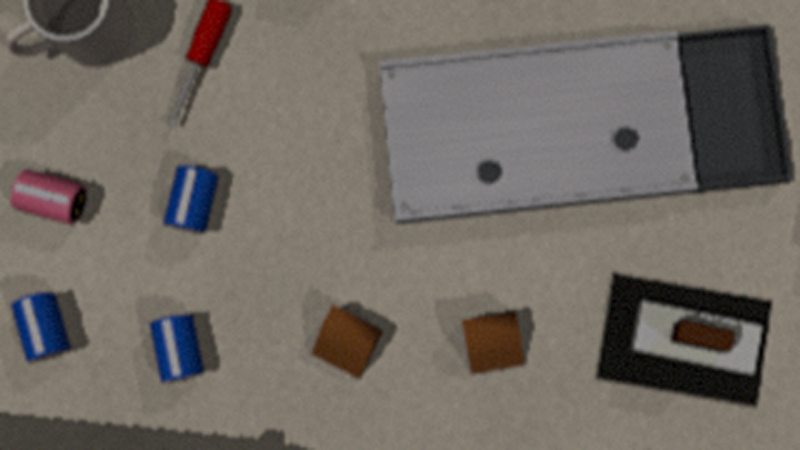

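The crop confirms three blue caps, a pink cap at (104,198), two slugs on the plate, and the white scraper with its brown handle on the black mat. The chock slope direction isn't visible here, so I'll measure the plate and mat and zoom in on the chocks from both views.

Run:
```python
from h import *
im=cv2.imread("pics/top0.png");sc=cv2.imread("pics/scene0.png")
hsv=cv2.cvtColor(im,cv2.COLOR_BGR2HSV)
print("bench",hsv[230,320],"hsv")
def big(mask,box,z,nm):
    m=np.zeros_like(mask);y0,y1,x0,x1=box;m[y0:y1,x0:x1]=mask[y0:y1,x0:x1]
    cs,_=cv2.findContours(cv2.morphologyEx(m,cv2.MORPH_OPEN,np.ones((3,3))),cv2.RETR_EXTERNAL,cv2.CHAIN_APPROX_NONE)
    k=max(cs,key=cv2.contourArea);print(nm,cv2.minAreaRect(k)[0],*rect("top",k,z))
S,V=hsv[:,:,1],hsv[:,:,2]
big(((S<14)&(V>85)).astype(np.uint8),(125,215,230,375),.026,"plate")
big(((S<14)|(V<70)).astype(np.uint8),(125,215,230,410),.025,"plate+tray")
big((V<30).astype(np.uint8),(225,290,320,400),.003,"mat(open)")
big(((S<40)&(V>95)).astype(np.uint8),(238,272,336,392),.03,"scraperbody")
for x,y in((281,188),(335,175)):
    big((V<85).astype(np.uint8),(y-9,y+9,x-9,x+9),.030,"slug")
a=cv2.resize(sc[185:230,225:320],None,fx=8,fy=8,interpolation=cv2.INTER_CUBIC)[:,:760]
b=cv2.resize(im[235:275,205:300],None,fx=8,fy=8,interpolation=cv2.INTER_CUBIC)[:240+80]
f=np.vstack([a[:280],b]);f=np.clip(f.astype(float)*1.6,0,255);cv2.imwrite("pics/c2.png",f[:600])
```

```text
bench [ 20  38 133] hsv
plate (299.6924743652344, 169.80931091308594) [ 0.6116 -0.1206] [0.2793 0.1516] -83.9
plate+tray (319.045166015625, 168.34231567382812) [ 0.6154 -0.166 ] [0.3703 0.1538] -84.2
mat(open) (358.6593322753906, 255.4757537841797) [ 0.4138 -0.2571] [0.1461 0.0947] 80.1
scraperbody (363.7152099609375, 254.8346710205078) [ 0.4141 -0.2639] [0.1097 0.0443] 78.7
slug (280.5, 188.5) [ 0.5662 -0.0765] [0.0207 0.0164] 90.0
slug (335.0, 175.0) [ 0.5978 -0.2025] [0.019  0.0185] -1.0[ WARN:0@0.788] global loadsave.cpp:1063 imwrite_ Unsupported depth image for selected encoder is fallbacked to CV_8U.
```

View pics/c2.png

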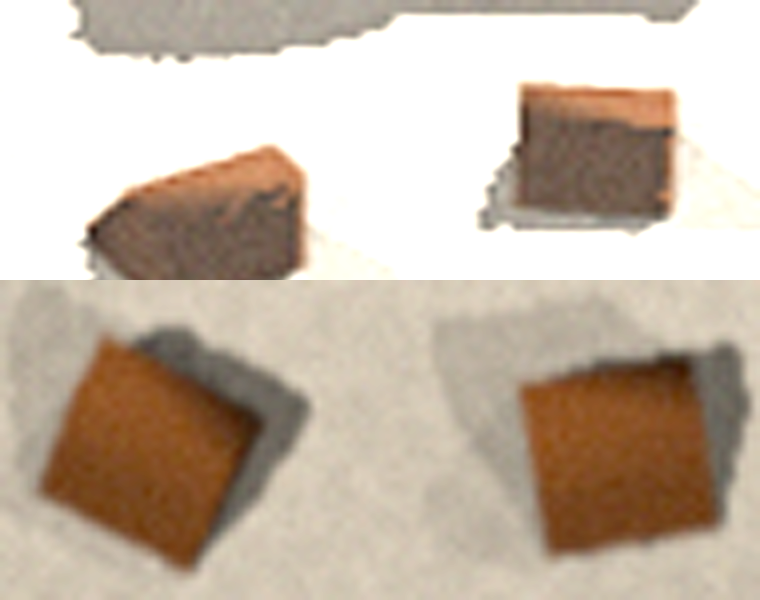

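Run:
```python
from h import *
im=cv2.imread("pics/top0.png");sc=cv2.imread("pics/scene0.png")
for k in blobs(im,'brown'):
    c,s,a=rect("top",k,.017)
    if s[1]<.03: continue
    print("chock",c,a)
    box=cv2.boxPoints((tuple(map(float,c)),(.05,.05),a))
    for b in box:
        print(np.round(b,3),[np.round(proj("scene",[*b,z]),0).tolist() for z in(0,.004,.034)],'top',[np.round(proj("top",[*b,z]),1).tolist() for z in(.004,.034)])
for k in blobs(im,'brown'):
    ap=cv2.approxPolyDP(k,2,True)[:,0];print('top poly',ap.tolist())
f=cv2.resize(sc[188:228,232:316],None,fx=9,fy=9,interpolation=cv2.INTER_CUBIC);f=(255*(f/255.)**.6)
cv2.imwrite("pics/c3.png",f.astype(np.uint8))
```

```text
chock [ 0.4111 -0.0799] -79.8
[ 0.431 -0.051] [[263.0, 218.0], [263.0, 217.0], [263.0, 207.0]] top [[269.5, 247.8], [269.3, 247.1]]
[ 0.382 -0.06 ] [[252.0, 209.0], [252.0, 208.0], [252.0, 197.0]] top [[273.3, 269.2], [273.3, 269.0]]
[ 0.391 -0.109] [[235.0, 215.0], [235.0, 213.0], [234.0, 203.0]] top [[294.6, 265.3], [295.2, 265.0]]
[ 0.44 -0.1 ] [[245.0, 224.0], [245.0, 223.0], [244.0, 212.0]] top [[290.7, 244.0], [291.1, 243.1]]
chock [0.412  0.0552] 63.8
[0.379 0.044] [[289.0, 201.0], [289.0, 199.0], [290.0, 189.0]] top [[228.3, 270.8], [227.0, 270.7]]
[0.423 0.022] [[289.0, 211.0], [289.0, 210.0], [289.0, 199.0]] top [[238.1, 251.2], [237.1, 250.6]]
[0.445 0.067] [[309.0, 212.0], [309.0, 211.0], [309.0, 200.0]] top [[218.9, 241.7], [217.3, 240.8]]
[0.401 0.089] [[309.0, 202.0], [309.0, 200.0], [309.0, 190.0]] top [[209.0, 261.2], [207.2, 260.8]]
top poly [[357, 249], [357, 256], [371, 259], [377, 257], [376, 252]]
top poly [[290, 245], [270, 248], [274, 268], [293, 265]]
top poly [[217, 243], [211, 261], [228, 270], [237, 253]]
```

View pics/c3.png

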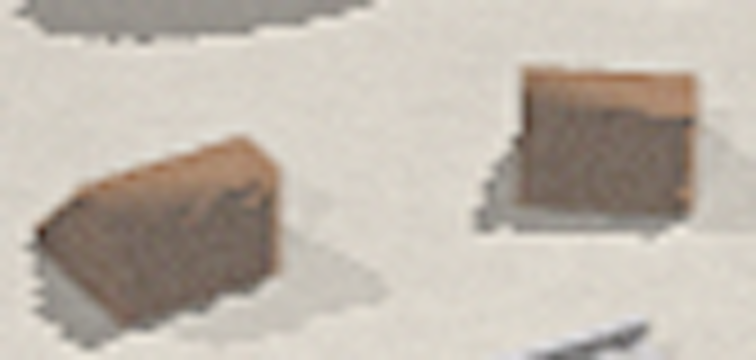

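Chock orientation: in the scene view the right-hand chock in the top image (scene crop, peak at (245,137)) has its 20 mm level top on the +x side. So its slope points towards the robot, at about -169.6°. The left one (level strip at crop y 65–115) is similar, with its slope at about 153°. The plate is centred at (0.612,-0.121) and turned about 5.9°. I'll start with the scraper.

```bash
cat >> h.py <<'E'
C=np.array([.6116,-.1206]);TH=np.radians(5.9)
U=np.array([np.cos(TH),np.sin(TH)]);W=np.array([-np.sin(TH),np.cos(TH)])
def P(px,py): return C+px*U+py*W
def Q(xy): d=np.array(xy)[:2]-C; return np.round([d@U,d@W],4)
def plan(xy,z,al=None):
    from scipy.spatial.transform import Rotation as Ro
    s=telemetry.sense();R=np.array(s["ee_rot"]);p=np.array(s["tcp_pos"])
    if al is None: al=np.degrees(np.arctan2(R[1,1],R[0,1]))
    a=np.radians(al);T=np.array([[-np.sin(a),np.cos(a),0],[np.cos(a),np.sin(a),0],[0,0,-1]])
    d=np.array([*xy,z])-p
    print("t",round(s["clock"],1),"tcp",np.round(p,4),"op",round(s["opening"],4),"turn",np.round(Ro.from_matrix(R.T@T).as_rotvec()/.08,2),"shift now",np.round(R.T@d/.05,2),"after turn",np.round(T.T@d/.05,2))
E
python3 -c "
from h import *
plan((.48,.2),.23); plan((.4145,-.2635),.14,-11.3)"
```

```text
t 0.1 tcp [0.2152 0.6915 0.2302] op 0.0855 turn [-0.03  0.    0.  ] shift now [-7.98 -7.81  0.02] after turn [-7.98 -7.81  0.  ]
t 0.1 tcp [0.2152 0.6915 0.2302] op 0.0855 turn [-0.02  0.02 18.33] shift now [ -9.48 -17.05   1.84] after turn [-17.95   7.65   1.8 ]
```

```bash
python3 -m pendant '-0.7 -0.7 0 0 0 0 -1;-0.7 -0.7 0 0 0 0 -1;-0.7 -0.7 0 0 0 0 -1;-0.7 -0.7 0 0 0 0 -1;-0.7 -0.7 0 0 0 0 -1;-0.7 -0.7 0 0 0 0 -1;-0.7 -0.7 0 0 0 0 -1;-0.7 -0.7 0 0 0 0 -1' 
python3 -m pendant '-0.7 -0.6 0 0 0 0 -1;-0.7 -0.6 0 0 0 0 -1;-0.7 -0.6 0 0 0 0 -1;0 0 0 0 0 1 -1;0 0 0 0 0 1 -1;0 0 0 0 0 1 -1;0 0 0 0 0 1 -1;0 0 0 0 0 1 -1' 
python3 -m pendant '0 0 0 0 0 1 -1;0 0 0 0 0 1 -1;0 0 0 0 0 1 -1;0 0 0 0 0 1 -1;0 0 0 0 0 1 -1;0 0 0 0 0 1 -1;0 0 0 0 0 1 -1;0 0 0 0 0 1 -1' 
python3 -c "
from h import *
plan((.4145,-.2635),.14,-11.3)"
```

```text
clock: 0.9
tcp_pos: [0.4001, 0.3396, 0.2311]
ee_rot: [[-0.955, 0.297, -0.0], [0.297, 0.955, -0.0], [0.0, -0.0, -1.0]]
force: [1.2, 0.4, 0.6]
opening: 0.0854
grasp_force: 0.0
clock: 1.7
tcp_pos: [0.4728, 0.2243, 0.231]
ee_rot: [[-0.761, 0.648, -0.001], [0.648, 0.761, -0.0], [0.0, -0.001, -1.0]]
force: [0.2, -0.0, -0.1]
opening: 0.0852
grasp_force: 0.0
clock: 2.5
tcp_pos: [0.4728, 0.2244, 0.231]
ee_rot: [[-0.224, 0.975, -0.001], [0.975, 0.224, -0.0], [-0.0, -0.001, -1.0]]
force: [0.7, 0.3, -0.8]
opening: 0.0851
grasp_force: 0.0
t 2.5 tcp [0.4728 0.2244 0.231 ] op 0.0851 turn [-0.01  0.    5.29] shift now [-9.25 -3.32  1.82] after turn [-9.8   0.77  1.82]
```

```bash
python3 -m pendant '0 0 0 0 0 1 -1;0 0 0 0 0 1 -1;0 0 0 0 0 1 -1;0 0 0 0 0 1 -1;0 0 0 0 0 1 -1;0 0 0 0 0 0.29 -1;-0.8 0 0 0 0 0 -1;-0.8 0 0 0 0 0 -1' >/dev/null
python3 -m pendant '-0.9 0.1 0.2 0 0 0 -1;-0.9 0.1 0.2 0 0 0 -1;-0.9 0.1 0.2 0 0 0 -1;-0.9 0.1 0.2 0 0 0 -1;-0.9 0.1 0.2 0 0 0 -1;-0.9 0.1 0.2 0 0 0 -1;-0.9 0.1 0.2 0 0 0 -1;-0.9 0.1 0.2 0 0 0 -1' 
python3 -c "
from h import *
plan((.4145,-.2635),.037,-11.3)"
```

```text
clock: 4.1
tcp_pos: [0.4272, -0.2165, 0.1508]
ee_rot: [[0.192, 0.981, 0.0], [0.981, -0.192, 0.0], [0.0, -0.0, -1.0]]
force: [-0.0, -0.5, -0.4]
opening: 0.0852
grasp_force: 0.0
t 4.1 tcp [ 0.4272 -0.2165  0.1508] op 0.0852 turn [-0.   -0.    0.06] shift now [-0.97 -0.07  2.28] after turn [-0.97 -0.06  2.28]
```

```bash
python3 -m pendant '-0.5 -0.06 0.2 0 0 0 -1;-0.47 0 0.2 0 0 0 0;0 0 0.4 0 0 0 0;0 0 0.4 0 0 0 0;0 0 0.4 0 0 0 0;0 0 0.4 0 0 0 0;0 0 0.28 0 0 0 0;0 0 0 0 0 0 0' 60
python3 -m pendant '0 0 0 0 0 0 1;0 0 0 0 0 0 1;0 0 0 0 0 0 1;0 0 0 0 0 0 1;0 0 0 0 0 0 1;0 0 0 0 0 0 1;0 0 0 0 0 0 1;0 0 0 0 0 0 1' 60
python3 -c "
from h import *
plan(P(-.01,.105),.11,-84.1)"
```

```text
clock: 4.9
tcp_pos: [0.4143, -0.2614, 0.0358]
ee_rot: [[0.192, 0.981, -0.003], [0.981, -0.192, 0.002], [0.001, -0.003, -1.0]]
force: [0.1, -0.0, -1.1]
opening: 0.0428
grasp_force: 0.0
clock: 5.7
tcp_pos: [0.4155, -0.2619, 0.0377]
ee_rot: [[0.193, 0.981, 0.001], [0.981, -0.193, 0.0], [0.0, 0.001, -1.0]]
force: [-0.9, 0.7, 5.0]
opening: 0.0198
grasp_force: 62.7
t 5.7 tcp [ 0.4155 -0.2619  0.0377] op 0.0198 turn [ 1.000e-02 -1.000e-02  1.592e+01] shift now [ 5.48  2.5  -1.44] after turn [ 3.99 -4.51 -1.45]
```

```bash
python3 -m pendant '0 0 -0.5 0 0 0 1;0 0 -0.7 0 0 0 1;0 0 -0.6 0 0 0 1;0.6 0.3 -0.1 0 0 0 1;0.6 0.3 -0.1 0 0 0 1;0.6 0.3 0 0 0 0 1;0.6 0.3 0 0 0 0 1;0.6 0.3 0 0 0 0 1' >/dev/null
python3 -m pendant '0.6 0.3 0 0 0 0 1;0.6 0.3 0 0 0 0 1;0.6 0.2 0 0 0 0 1;0.6 0.2 0 0 0 0 1;0 0 0 0 0 1 1;0 0 0 0 0 1 1;0 0 0 0 0 1 1;0 0 0 0 0 1 1' >/dev/null
python3 -m pendant '0 0 0 0 0 1 1;0 0 0 0 0 1 1;0 0 0 0 0 1 1;0 0 0 0 0 1 1;0 0 0 0 0 1 1;0 0 0 0 0 1 1;0 0 0 0 0 1 1;0 0 0 0 0 1 1' >/dev/null
python3 -m pendant '0 0 0 0 0 1 1;0 0 0 0 0 1 1;0 0 0 0 0 1 1;0 0 0 0 0 0.92 1;0 0 0 0 0 0 1;0 0 0 0 0 0 1;0 0 0 0 0 0 1;0 0 0 0 0 0 1'
python3 -c "
from h import *
plan(P(-.01,.105),.061,-84.1)"
```

```text
clock: 8.9
tcp_pos: [0.5899, -0.0211, 0.1373]
ee_rot: [[0.995, 0.103, -0.0], [0.103, -0.995, 0.0], [0.0, -0.0, -1.0]]
force: [0.6, -0.9, -1.5]
opening: 0.0188
grasp_force: 64.1
t 8.9 tcp [ 0.5899 -0.0211  0.1373] op 0.0188 turn [-0.    0.    0.01] shift now [ 0.03 -0.08  1.53] after turn [ 0.03 -0.08  1.53]
```

```bash
python3 -m pendant '0.03 -0.08 0.4 0 0 0 1;0 0 0.4 0 0 0 1;0 0 0.3 0 0 0 1;0 0 0.2 0 0 0 1;0 0 0.13 0 0 0 1;0 0 0.1 0 0 0 1;0 0 0 0 0 0 1;0 0 0 0 0 0 1'
python3 - <<'E'
from h import *
plan(P(-.01,.105),.061,-84.1)
im=snap("top");sc=snap("scene")
f=np.hstack([cv2.resize(im[110:230,220:420],(400,240)),cv2.resize(sc[190:340,130:380],(400,240))]);cv2.imwrite("pics/s1.png",f)
E
```

```text
clock: 9.7
tcp_pos: [0.5914, -0.0172, 0.0612]
ee_rot: [[0.995, 0.103, 0.001], [0.103, -0.995, -0.0], [0.001, 0.0, -1.0]]
force: [0.4, -0.7, -2.5]
opening: 0.0189
grasp_force: 64.2
t 9.7 tcp [ 0.5914 -0.0172  0.0612] op 0.0189 turn [ 0.   -0.01 -0.  ] shift now [-0.01 -0.    0.  ] after turn [-0.01 -0.    0.  ]
```

View pics/s1.png

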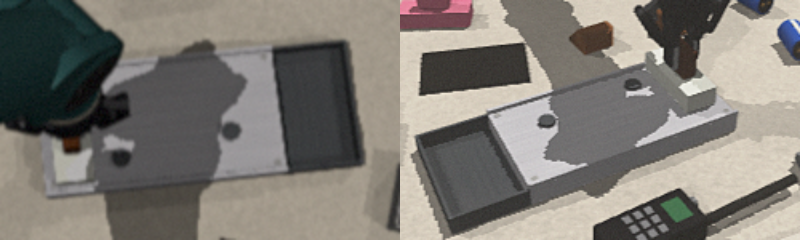

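The scraper stands at the +y end of the plate, about (72,165) in the left panel, with both slugs ahead of it at (121,157) and (231,130) and within its width. I sweep now.

```bash
python3 -m pendant '0 0.15 0 0 0 0 1;0 0.25 0 0 0 0 1;0 0.25 0 0 0 0 1;0 0.25 0 0 0 0 1;0 0.25 0 0 0 0 1;0 0.25 0 0 0 0 1;0 0.25 0 0 0 0 1;0 0.25 0 0 0 0 1'
python3 -m pendant '0 0.25 0 0 0 0 1;0 0.25 0 0 0 0 1;0 0.25 0 0 0 0 1;0 0.25 0 0 0 0 1;0 0.25 0 0 0 0 1;0 0.25 0 0 0 0 1;0 0.25 0 0 0 0 1;0 0.25 0 0 0 0 1'
python3 -m pendant '0 0.25 0 0 0 0 1;0 0.25 0 0 0 0 1;0 0.25 0 0 0 0 1;0 0.25 0 0 0 0 1;0 0.1 0 0 0 0 1;0 0 0 0 0 0 1;0 0 0 0 0 0 1;0 0 0 0 0 0 1'
python3 - <<'E'
from h import *
plan((.4145,-.2585),.14,-10.5)
print(Q(telemetry.sense()["tcp_pos"]))
im=snap("top");sc=snap("scene")
f=np.hstack([cv2.resize(im[110:230,220:420],(400,240)),cv2.resize(sc[190:340,130:380],(400,240))]);cv2.imwrite("pics/s2.png",f)
E
```

```text
clock: 10.6
tcp_pos: [0.6008, -0.1127, 0.0608]
ee_rot: [[0.995, 0.103, -0.0], [0.103, -0.995, 0.0], [-0.0, -0.0, -1.0]]
force: [1.1, 0.4, -0.8]
opening: 0.0192
grasp_force: 64.0
clock: 11.4
tcp_pos: [0.6111, -0.212, 0.0608]
ee_rot: [[0.995, 0.103, -0.0], [0.103, -0.995, 0.0], [-0.0, -0.0, -1.0]]
force: [-0.0, 0.1, -1.3]
opening: 0.0189
grasp_force: 64.1
clock: 12.2
tcp_pos: [0.6168, -0.2645, 0.0606]
ee_rot: [[0.995, 0.104, -0.0], [0.104, -0.995, 0.001], [-0.0, -0.001, -1.0]]
force: [0.3, 0.6, -1.1]
opening: 0.019
grasp_force: 64.1
t 12.2 tcp [ 0.6168 -0.2645  0.0606] op 0.019 turn [-2.000e-02 -1.000e-02 -1.604e+01] shift now [-4.01 -0.54 -1.59] after turn [-0.62 -4.   -1.59]
[-0.0097 -0.1437]
```

View pics/s2.png

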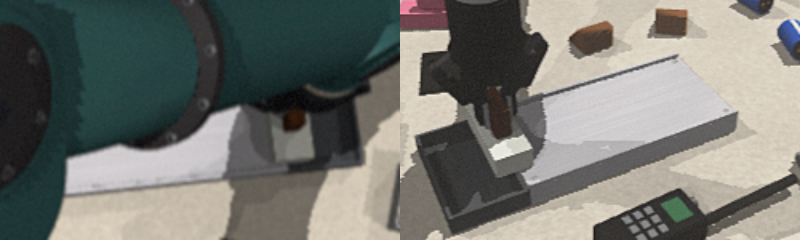

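The plate is clear. The slugs should be in the dark tray, and I'll check that once the scraper is back.

```bash
python3 -m pendant '0 0 -0.5 0 0 0 1;0 0 -0.6 0 0 0 1;0 0 -0.5 0 0 0 1;-0.6 0 0 0 0 0 1;-0.7 -0.1 0 0 0 0 1;-0.7 -0.1 0 0 0 0 1;-0.7 -0.1 0 0 0 0 1;-0.7 -0.1 0 0 0 0 1' >/dev/null
python3 -m pendant '-0.6 -0.14 0 0 0 0 1;0 0 0 0 0 -1 1;0 0 0 0 0 -1 1;0 0 0 0 0 -1 1;0 0 0 0 0 -1 1;0 0 0 0 0 -1 1;0 0 0 0 0 -1 1;0 0 0 0 0 -1 1' >/dev/null
python3 -m pendant '0 0 0 0 0 -1 1;0 0 0 0 0 -1 1;0 0 0 0 0 -1 1;0 0 0 0 0 -1 1;0 0 0 0 0 -1 1;0 0 0 0 0 -1 1;0 0 0 0 0 -1 1;0 0 0 0 0 -1 1'
python3 - <<'E'
from h import *
plan((.4140,-.2575),.0375,-10)
im=snap("top","t3");sc=snap("scene")
f=np.hstack([cv2.resize(im[110:230,220:420],(400,240)),cv2.resize(sc[250:340,130:280],(400,240),interpolation=cv2.INTER_CUBIC)]);cv2.imwrite("pics/s3.png",np.clip(f*2.,0,255).astype(np.uint8))
E
```

```text
clock: 14.7
tcp_pos: [0.415, -0.2592, 0.1411]
ee_rot: [[0.261, 0.965, 0.0], [0.965, -0.261, -0.0], [-0.0, 0.0, -1.0]]
force: [1.0, -0.9, -1.0]
opening: 0.0188
grasp_force: 64.2
t 14.7 tcp [ 0.415  -0.2592  0.1411] op 0.0188 turn [ 0.    0.   -1.12] shift now [ 0.03 -0.03  2.07] after turn [ 0.03 -0.03  2.07]
```

View pics/s3.png

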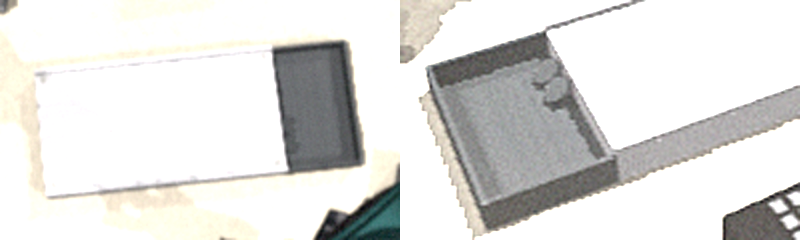

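Both slugs lie in the tray by the plate-end wall, at (546,75) and (558,92) in the right panel. Now I set the scraper down.

```bash
python3 -m pendant '0 0 0 0 0 -1 1;0 0 0 0 0 -0.12 1;0.03 -0.03 0.5 0 0 0 1;0 0 0.5 0 0 0 1;0 0 0.5 0 0 0 1;0 0 0.3 0 0 0 1;0 0 0.15 0 0 0 1;0 0 0.1 0 0 0 1' 
python3 -m pendant '0 0 0.02 0 0 0 1;0 0 0 0 0 0 0.4;0 0 0 0 0 0 0.4;0 0 0 0 0 0 0.1;0 0 0 0 0 0 0.1;0 0 0 0 0 0 0.1;0 0 -0.5 0 0 0 0.1;0 0 -0.8 0 0 0 0.1' 
python3 -m pendant '0 0 -0.8 0 0 0 0;0.8 0 0 0 0 0 -1;0.8 0 0 0 0 0 -1;0.8 0 0 0 0 0 -1;0.8 0 0 0 0 0 -1;0 0 0 0 0 0 -1;0 0 0 0 0 0 -1;0 0 0 0 0 0 -1'
python3 - <<'E'
from h import *
im=snap("top","t4")
for c,z in(('blue',.02),('brown',.02)):
    for k in blobs(im,c): print(c,*rect("top",k,z))
plan((.426,-.077),.15,100.4)
plan((.426,-.077),.15,-79.6)
E
```

```text
clock: 15.6
tcp_pos: [0.4138, -0.2578, 0.0379]
ee_rot: [[0.179, 0.984, -0.0], [0.984, -0.179, -0.0], [-0.0, -0.0, -1.0]]
force: [0.2, 0.1, -1.0]
opening: 0.0192
grasp_force: 64.2
clock: 16.4
tcp_pos: [0.4124, -0.2568, 0.1014]
ee_rot: [[0.178, 0.984, -0.005], [0.984, -0.177, 0.002], [0.002, -0.005, -1.0]]
force: [0.5, -0.0, 0.3]
opening: 0.0384
grasp_force: 0.0
clock: 17.2
tcp_pos: [0.4419, -0.1011, 0.1424]
ee_rot: [[0.179, 0.984, 0.0], [0.984, -0.179, -0.001], [-0.001, 0.0, -1.0]]
force: [-0.6, -0.5, 0.3]
opening: 0.0853
grasp_force: 0.0
blue [0.4064 0.209 ] [0.0553 0.0381] 13.3
blue [0.4266 0.3345] [0.0563 0.0391] 18.4
blue [0.5446 0.1997] [0.0564 0.038 ] -12.0
brown [0.4133 0.0565] [0.0475 0.0472] -26.3
t 17.2 tcp [ 0.4418 -0.1016  0.1424] op 0.0854 turn [-1.000e-02  1.000e-02 -2.416e+01] shift now [ 0.43 -0.4  -0.15] after turn [ 0.22  0.54 -0.15]
t 17.2 tcp [ 0.4418 -0.1016  0.1424] op 0.0854 turn [1.000e-02 0.000e+00 1.511e+01] shift now [ 0.43 -0.4  -0.15] after turn [-0.22 -0.54 -0.15]
```

```bash
python3 -m pendant '0 0 0 0 0 -1 -1;0 0 0 0 0 -1 -1;0 0 0 0 0 -1 -1;0 0 0 0 0 -1 -1;0 0 0 0 0 -1 -1;0 0 0 0 0 -1 -1;0 0 0 0 0 -1 -1;0 0 0 0 0 -1 -1' >/dev/null
python3 -m pendant '0 0 0 0 0 -1 -1;0 0 0 0 0 -1 -1;0 0 0 0 0 -1 -1;0 0 0 0 0 -1 -1;0 0 0 0 0 -1 -1;0 0 0 0 0 -1 -1;0 0 0 0 0 -1 -1;0 0 0 0 0 -1 -1' >/dev/null
python3 -c "
from h import *
plan((.4265,.0500),.1,63.7)"
```

```text
t 18.9 tcp [ 0.4417 -0.1021  0.1423] op 0.0853 turn [-0.01  0.   -0.13] shift now [1.65 2.58 0.84] after turn [1.62 2.59 0.85]
```

```bash
python3 -m pendant '0 0 0 0 0 -0.13 -1;0.4 0.6 0.1 0 0 0 -1;0.4 0.6 0.1 0 0 0 -1;0.4 0.6 0.1 0 0 0 -1;0.4 0.6 0.1 0 0 0 -1;0 0.19 0.1 0 0 0 -1;0 0 0 0 0 0 -1;0 0 0 0 0 0 -1'
python3 - <<'E'
from h import *
plan((.4265,.0500),.007,63.7)
im=snap("top","t5");f=cv2.resize(im[200:310,160:330],None,fx=4,fy=4);cv2.imwrite("pics/s5.png",np.clip(f*1.3,0,255).astype(np.uint8))
E
```

```text
clock: 19.65
tcp_pos: [0.428, 0.05, 0.1173]
ee_rot: [[-0.896, 0.445, 0.0], [0.445, 0.896, -0.001], [-0.0, -0.001, -1.0]]
force: [-0.5, 0.2, 0.5]
opening: 0.0852
grasp_force: 0.0
t 19.6 tcp [0.428  0.05   0.1173] op 0.0852 turn [-0.01  0.   -0.03] shift now [ 0.03 -0.01  2.21] after turn [ 0.03 -0.01  2.21]
```

View pics/s5.png

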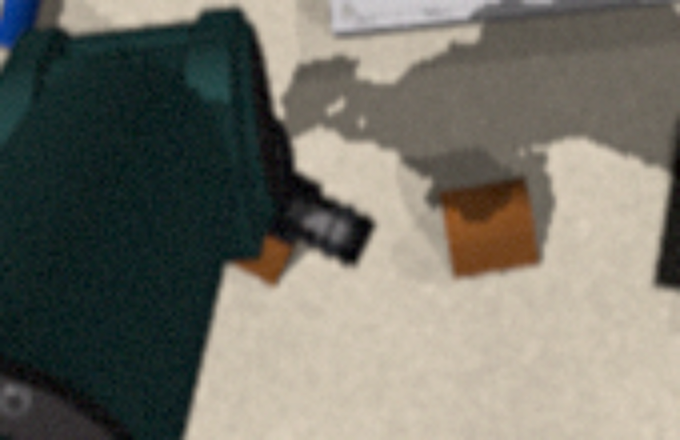

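The open finger at (330,225) straddles the chock, whose visible corner is at (265,262). I descend and grip.

```bash
python3 -m pendant '0.03 0 0.4 0 0 0 -1;0 0 0.4 0 0 0 -1;0 0 0.4 0 0 0 -1;0 0 0.4 0 0 0 -1;0 0 0.3 0 0 0 -1;0 0 0.2 0 0 0 -1;0 0 0.1 0 0 0 -1;0 0 0 0 0 0 -1'
python3 -m pendant '0 0 0 0 0 0 1;0 0 0 0 0 0 1;0 0 0 0 0 0 1;0 0 0 0 0 0 1;0 0 0 0 0 0 1;0 0 0 0 0 0 1;0 0 0 0 0 0 1;0 0 0 0 0 0 1' 50
python3 -c "
from h import *
plan((.4265,.0500),.007,63.7)"
```

```text
clock: 20.5
tcp_pos: [0.4271, 0.0513, 0.0078]
ee_rot: [[-0.896, 0.444, -0.001], [0.444, 0.896, -0.001], [0.001, -0.001, -1.0]]
force: [0.1, -0.6, -0.5]
opening: 0.0854
grasp_force: 0.0
clock: 21.3
tcp_pos: [0.4272, 0.052, 0.0088]
ee_rot: [[-0.897, 0.442, 0.0], [0.442, 0.897, -0.0], [-0.0, -0.0, -1.0]]
force: [0.0, -0.0, 6.0]
opening: 0.0492
grasp_force: 51.1
t 21.3 tcp [0.4272 0.052  0.0088] op 0.0492 turn [-0.    0.    0.01] shift now [-0.01 -0.04  0.04] after turn [-0.01 -0.04  0.04]
```

```bash
python3 -m pendant '0 0 -0.3 0 0 0 1;0 0 -0.6 0 0 0 1;0 0 -0.6 0 0 0 1;0 0 -0.6 0 0 0 1;0.0 0.4 0 0 0 1 1;0 0.4 0 0 0 1 1;0 0 0 0 0 1 1;0 0 0 0 0 1 1' >/dev/null
python3 -m pendant '0 0 0 0 0 1 1;0 0 0 0 0 1 1;0 0 0 0 0 1 1;0 0 0 0 0 1 1;0 0 0 0 0 1 1;0 0 0 0 0 1 1;0 0 0 0 0 1 1;0 0 0 0 0 1 1' 
python3 -c "
from h import *
plan(P(0,-.0915),.0345,5.9)"
```

```text
clock: 22.9
tcp_pos: [0.4458, 0.0874, 0.1133]
ee_rot: [[-0.149, 0.989, -0.001], [0.989, 0.149, 0.0], [0.0, -0.001, -1.0]]
force: [0.3, -0.1, -0.2]
opening: 0.0491
grasp_force: 52.3
t 22.9 tcp [0.4458 0.0874 0.1133] op 0.0491 turn [-0.01 -0.01  0.58] shift now [-6.44  2.58  1.57] after turn [-6.31  2.87  1.58]
```

```bash
python3 -m pendant '0 0 0 0 0 0.58 1;-0.8 0.36 0 0 0 0 1;-0.8 0.36 0 0 0 0 1;-0.8 0.36 0 0 0 0 1;-0.8 0.36 0 0 0 0 1;-0.8 0.36 0 0 0 0 1;-0.8 0.36 0 0 0 0 1;-0.8 0.36 0 0 0 0 1' >/dev/null
python3 -m pendant '-0.7 0.35 0 0 0 0 1;0 0 0 0 0 0 1;0 0 0.4 0 0 0 1;0 0 0.4 0 0 0 1;0 0 0.4 0 0 0 1;0 0 0.1 0 0 0 1;0 0 0 0 0 0 1;0 0 0 0 0 0 1' 
python3 -c "
from h import *
plan(P(0,-.0915),.0345,5.9)"
```

```text
clock: 24.5
tcp_pos: [0.6224, -0.2108, 0.0486]
ee_rot: [[-0.106, 0.994, -0.0], [0.994, 0.106, -0.0], [-0.0, -0.0, -1.0]]
force: [-0.4, -0.4, -0.3]
opening: 0.049
grasp_force: 52.2
t 24.5 tcp [ 0.6224 -0.2108  0.0486] op 0.049 turn [-0.    0.01  0.04] shift now [-0.01 -0.03  0.28] after turn [-0.01 -0.03  0.28]
```

```bash
python3 -m pendant '0 -0.03 0.1 0 0 0 1;0 0 0.1 0 0 0 1;0 0 0.06 0 0 0 1;0 0 0.02 0 0 0 1;0 0 0 0 0 0 -0.5;0 0 0 0 0 0 -0.5;0 0 0 0 0 0 -0.5;0 0 0 0 0 0 -0.5' 
python3 -m pendant '0 0 -0.3 0 0 0 -0.5;0 0 -0.5 0 0 0 -0.5;0 0 -0.6 0 0 0 -0.5;0 0 -0.6 0 0 0 -0.5;0.8 0 0 0 0 0 -1;0.8 0 0 0 0 0 -1;0.8 0 0 0 0 0 -1;0.8 0 0 0 0 0 -1' 
python3 -m pendant '0.8 0 0 0 0 0 -1;0.8 0 0 0 0 0 -1;0.8 0 0 0 0 0 -1;0 0 0 0 0 0 -1;0 0 0 0 0 0 -1;0 0 0 0 0 0 -1;0 0 0 0 0 0 -1;0 0 0 0 0 0 -1' >/dev/null
python3 - <<'E'
from h import *
im=snap("top","t6")
for c,z in(('blue',.02),('brown',.042),('brown',.017)):
    for k in blobs(im,c): r=rect("top",k,z);print(c,z,*r,Q(r[0]))
plan((.5446,.1998),.1,-11.8)
E
```

```text
clock: 25.3
tcp_pos: [0.6206, -0.2111, 0.0338]
ee_rot: [[-0.106, 0.994, -0.001], [0.994, 0.106, -0.0], [-0.0, -0.001, -1.0]]
force: [-1.0, -0.2, 0.7]
opening: 0.064
grasp_force: 0.0
clock: 26.1
tcp_pos: [0.6038, -0.0506, 0.1351]
ee_rot: [[-0.105, 0.994, 0.0], [0.994, 0.105, 0.0], [0.0, 0.001, -1.0]]
force: [-0.1, -0.1, 0.6]
opening: 0.0855
grasp_force: 0.0
blue 0.02 [0.4062 0.2093] [0.0552 0.038 ] 12.6 [-0.1704  0.3493]
blue 0.02 [0.5383 0.1902] [0.0588 0.0298] -34.5 [-0.041   0.3167]
brown 0.042 [ 0.4147 -0.2641] [0.0494 0.0178] 79.6 [-0.2106 -0.1225]
brown 0.042 [ 0.41   -0.0794] [0.0482 0.0471] -78.8 [-0.1963  0.0617]
brown 0.042 [ 0.6189 -0.1976] [0.0534 0.0498] 9.9 [-0.0007 -0.0773]
brown 0.017 [ 0.4158 -0.2689] [0.0506 0.0182] 79.6 [-0.21   -0.1274]
brown 0.017 [ 0.411  -0.0799] [0.0493 0.0482] -78.8 [-0.1954  0.0611]
brown 0.017 [ 0.6249 -0.2008] [0.0547 0.051 ] 9.9 [ 0.005  -0.0811]
t 26.9 tcp [0.5912 0.066  0.1339] op 0.0852 turn [-0.01  0.01  3.87] shift now [ 2.76 -0.65  0.68] after turn [ 2.43 -1.46  0.68]
```

```bash
python3 -m pendant '0 0 0 0 0 1 -0.7;0 0 0 0 0 1 -0.7;0 0 0 0 0 1 -0.7;0 0 0 0 0 0.87 -0.7;0.8 -0.5 0 0 0 0 -0.7;0.8 -0.5 0 0 0 0 -0.7;0.8 -0.46 0 0 0 0 -0.7;0 0 0 0 0 0 -0.7'
python3 - <<'E'
from h import *
for p in((157,167),(161,150)):print(ray("top",p,.01))
plan((.5446,.1998),.007,-11.8)
E
```

```text
clock: 27.75
tcp_pos: [0.5408, 0.2084, 0.1328]
ee_rot: [[0.191, 0.982, -0.005], [0.982, -0.191, 0.004], [0.003, -0.006, -1.0]]
force: [0.4, -0.3, -0.7]
opening: 0.0724
grasp_force: 0.0
[0.62163345 0.2145845  0.01      ]
[0.66284757 0.20644689 0.01      ]
t 27.8 tcp [0.5408 0.2084 0.1328] op 0.0724 turn [-0.07 -0.04  0.17] shift now [-0.16  0.12  2.51] after turn [-0.15  0.11  2.52]
```

```bash
python3 -m pendant '0 0 0 0 0 0 -0.7;-0.1 0.06 0.4 0 0 0 -0.7;0 0 0.4 0 0 0 -0.7;0 0 0.4 0 0 0 -0.7;0 0 0.3 0 0 0 -0.7;0 0 0 0 0 0 -0.7;0 0 0 0 0 0 -0.7;0 0 0 0 0 0 -0.7'
python3 - <<'E'
from h import *
plan((.5446,.1998),.007,-11.8)
E
```

```text
clock: 28.55
tcp_pos: [0.5466, 0.1938, 0.0597]
ee_rot: [[0.203, 0.979, 0.001], [0.979, -0.203, 0.0], [0.0, 0.001, -1.0]]
force: [0.3, -0.2, 0.4]
opening: 0.0726
grasp_force: 0.0
t 28.6 tcp [0.5466 0.1938 0.0597] op 0.0726 turn [ 0.01 -0.    0.02] shift now [ 0.11 -0.06  1.05] after turn [ 0.11 -0.06  1.05]
```

```bash
python3 -m pendant '0.11 -0.06 0 0 0 0 -0.7;0 0 0.4 0 0 0 -0.7;0 0 0.4 0 0 0 -0.7;0 0 0.2 0 0 0 -0.7;0 0 0.03 0 0 0 -0.7;0 0 0 0 0 0 -0.7;0 0 0 0 0 0 1;0 0 0 0 0 0 1' 40
python3 -m pendant '0 0 0 0 0 0 1;0 0 0 0 0 0 1;0 0 0 0 0 0 1;0 0 0 0 0 0 1;0 0 0 0 0 0 1;0 0 -0.3 0 0 0 1;0 0 -0.5 0 0 0 1;0 0 -0.6 0 0 0 1' 40
python3 -m pendant '0 0 -0.6 0 0 -1 1;0 0 0 0 0 -1 1;0 0 0 0 0 -1 1;0 0 0 0 0 -0.9 1;0 0 0 0 0 0 1;0 0 0 0 0 0 1;0 0 0 0 0 0 1;0 0 0 0 0 0 1'
python3 - <<'E'
from h import *
plan(P(0,-.0395),.0325,5.9)
im=snap("top","t7")
for k in blobs(im,'blue'): print(cv2.minAreaRect(k)[0],*rect("top",k,.1))
E
```

```text
clock: 29.35
tcp_pos: [0.5444, 0.2004, 0.0083]
ee_rot: [[0.202, 0.979, 0.0], [0.979, -0.202, 0.001], [0.001, 0.0, -1.0]]
force: [0.4, 0.1, 2.7]
opening: 0.0553
grasp_force: 42.3
clock: 30.15
tcp_pos: [0.543, 0.1998, 0.0779]
ee_rot: [[0.203, 0.979, -0.003], [0.979, -0.203, -0.001], [-0.002, -0.003, -1.0]]
force: [1.3, -0.4, -0.4]
opening: 0.0555
grasp_force: 42.8
clock: 30.95
tcp_pos: [0.5438, 0.2002, 0.1073]
ee_rot: [[-0.107, 0.994, -0.001], [0.994, 0.107, -0.0], [-0.0, -0.001, -1.0]]
force: [-0.2, -0.4, -0.6]
opening: 0.0552
grasp_force: 42.9
t 30.9 tcp [0.5438 0.2002 0.1073] op 0.0552 turn [-0.02  0.    0.06] shift now [-7.31  0.66  1.5 ] after turn [-7.31  0.69  1.5 ]
(155.2452850341797, 258.6414794921875) [0.4035 0.1888] [0.0511 0.0355] 12.6
(100.66981506347656, 249.59432983398438) [0.422  0.3046] [0.0527 0.0364] 18.4
(154.31468200683594, 190.09117126464844) [0.5499 0.1956] [0.0573 0.019 ] 6.2
```

```bash
python3 -m pendant '-0.8 0.08 0 0 0 0 1;-0.8 0.08 0 0 0 0 1;-0.8 0.08 0 0 0 0 1;-0.8 0.08 0 0 0 0 1;-0.8 0.08 0 0 0 0 1;-0.8 0.08 0 0 0 0 1;-0.8 0.08 0 0 0 0 1;-0.8 0.08 0 0 0 0 1' >/dev/null
python3 -m pendant '-0.8 0.05 0 0 0 0 1;0 0 0.3 0 0 0 1;0 0 0.4 0 0 0 1;0 0 0.3 0 0 0 1;0 0 0 0 0 0 1;0 0 0 0 0 0 1;0 0 0 0 0 0 1;0 0 0 0 0 0 1'
python3 - <<'E'
from h import *
plan(P(0,-.039),.0335,5.9)
E
```

```text
clock: 32.6
tcp_pos: [0.6178, -0.1539, 0.0582]
ee_rot: [[-0.108, 0.994, 0.001], [0.994, 0.108, -0.001], [-0.001, 0.0, -1.0]]
force: [-0.5, -0.2, -0.8]
opening: 0.0555
grasp_force: 42.9
t 32.6 tcp [ 0.6178 -0.1539  0.0582] op 0.0555 turn [0.01 0.01 0.07] shift now [-0.1  -0.06  0.49] after turn [-0.11 -0.05  0.49]
```

```bash
python3 -m pendant '-0.1 -0.06 0 0 0 0.07 1;0 0 0.2 0 0 0 1;0 0 0.2 0 0 0 1;0 0 0.08 0 0 0 1;0 0 0.02 0 0 0 1;0 0 0 0 0 0 1;0 0 0 0 0 0 -0.45;0 0 0 0 0 0 -0.45' 
python3 -m pendant '0 0 0 0 0 0 -0.5;0 0 0 0 0 0 -0.5;0 0 -0.3 0 0 0 -0.5;0 0 -0.5 0 0 0 -0.5;0 0 -0.6 0 0 0 -0.5;0 0 -0.5 0 0 0 -0.5;0.8 0 0 0 0 0 -0.7;0.8 0 0 0 0 0 -0.7' 
python3 -m pendant '0.8 0 0 0 0 0 -0.7;0.8 0 0 0 0 0 -0.7;0.8 0 0 0 0 0 -0.7;0.8 0 0 0 0 0 -0.7;0 0 0 0 0 0 -0.7;0 0 0 0 0 0 -0.7;0 0 0 0 0 0 -0.7;0 0 0 0 0 0 -0.7' >/dev/null
python3 - <<'E'
from h import *
im=snap("top","t8")
for c,z in(('blue',.02),('blue',.045),('brown',.042)):
    for k in blobs(im,c): r=rect("top",k,z);print(c,z,*r,Q(r[0]))
plan((.4062,.2092),.1,12.8)
E
```

```text
clock: 33.4
tcp_pos: [0.6144, -0.1592, 0.0317]
ee_rot: [[-0.102, 0.995, -0.001], [0.995, 0.102, -0.0], [0.0, -0.001, -1.0]]
force: [0.3, -0.1, 0.1]
opening: 0.0617
grasp_force: 0.0
clock: 34.2
tcp_pos: [0.6076, -0.0811, 0.1298]
ee_rot: [[-0.098, 0.995, 0.003], [0.995, 0.098, -0.001], [-0.002, 0.003, -1.0]]
force: [0.8, 1.4, -0.2]
opening: 0.0725
grasp_force: 0.0
blue 0.02 [0.4064 0.2092] [0.0552 0.0378] 13.0 [-0.1702  0.3491]
blue 0.02 [ 0.6234 -0.1602] [0.06   0.0407] 5.3 [ 0.0077 -0.0406]
blue 0.045 [0.4055 0.2029] [0.0539 0.0369] 13.0 [-0.1718  0.343 ]
blue 0.045 [ 0.6175 -0.1579] [0.0586 0.0397] 5.3 [ 0.002  -0.0377]
brown 0.042 [ 0.4147 -0.2646] [0.049  0.0184] 78.6 [-0.2107 -0.123 ]
brown 0.042 [ 0.41   -0.0794] [0.0482 0.0471] -78.8 [-0.1963  0.0617]
brown 0.042 [ 0.6194 -0.201 ] [0.0542 0.0426] 6.6 [-0.0005 -0.0808]
t 35.0 tcp [0.5903 0.0775 0.1276] op 0.0722 turn [-0.01  0.01 -1.55] shift now [ 2.99 -3.4   0.55] after turn [ 3.38 -3.01  0.55]
```

```bash
python3 -m pendant '0 0 0 0 0 -1 -0.7;0 0 0 0 0 -0.55 -0.7;0.7 -0.6 0 0 0 0 -0.7;0.7 -0.6 0 0 0 0 -0.7;0.7 -0.6 0 0 0 0 -0.7;0.7 -0.6 0 0 0 0 -0.7;0.58 -0.61 0 0 0 0 -0.7;0 0 0 0 0 0 -0.7' >/dev/null
python3 -m pendant '0 0 0.5 0 0 0 -0.7;0 0 0.6 0 0 0 -0.7;0 0 0.3 0 0 0 -0.7;0 0 0 0 0 0 -0.7;0 0 0 0 0 0 -0.7;0 0 0 0 0 0 -0.7;0 0 0 0 0 0 -0.7;0 0 0 0 0 0 -0.7'
python3 - <<'E'
from h import *
plan((.4063,.2092),.008,12.9)
E
```

```text
clock: 36.65
tcp_pos: [0.4059, 0.2105, 0.0581]
ee_rot: [[-0.225, 0.974, 0.0], [0.974, 0.225, 0.001], [0.001, 0.0, -1.0]]
force: [-0.4, -0.3, 0.5]
opening: 0.0728
grasp_force: 0.0
t 36.6 tcp [0.4059 0.2105 0.0581] op 0.0728 turn [ 0.   -0.01  0.02] shift now [-0.03  0.    1.  ] after turn [-0.03  0.    1.  ]
```

```bash
python3 -m pendant '-0.03 0 0 0 0 0 -0.7;0 0 0.4 0 0 0 -0.7;0 0 0.4 0 0 0 -0.7;0 0 0.18 0 0 0 -0.7;0 0 0.02 0 0 0 -0.7;0 0 0 0 0 0 -0.7;0 0 0 0 0 0 1;0 0 0 0 0 0 1' 40
python3 -m pendant '0 0 0 0 0 0 1;0 0 0 0 0 0 1;0 0 0 0 0 0 1;0 0 0 0 0 0 1;0 0 0 0 0 0 1;0 0 -0.3 0 0 0 1;0 0 -0.5 0 0 0 1;0 0 -0.6 0 0 0 1' 40
python3 -m pendant '0 0 -0.6 0 0 1 1;0 0 0 0 0 0.5 1;0 0 0 0 0 0 1;0 0 0 0 0 0 1;0 0 0 0 0 0 1;0 0 0 0 0 0 1;0 0 0 0 0 0 1;0 0 0 0 0 0 1' >/dev/null
python3 - <<'E'
from h import *
plan(P(0,.0035),.1,5.9)
E
```

```text
clock: 37.45
tcp_pos: [0.4061, 0.209, 0.0082]
ee_rot: [[-0.225, 0.974, 0.0], [0.974, 0.225, 0.0], [0.0, 0.0, -1.0]]
force: [0.0, -0.8, 2.6]
opening: 0.0553
grasp_force: 42.0
clock: 38.25
tcp_pos: [0.405, 0.2085, 0.0777]
ee_rot: [[-0.225, 0.974, -0.003], [0.974, 0.225, -0.001], [-0.0, -0.003, -1.0]]
force: [0.3, 0.3, -0.6]
opening: 0.0553
grasp_force: 43.0
t 39.0 tcp [0.4057 0.2086 0.1071] op 0.0554 turn [-0.02  0.01  0.04] shift now [-6.91  3.4   0.14] after turn [-6.9   3.42  0.14]
```

```bash
python3 -m pendant '-0.8 0.4 0 0 0 0 1;-0.8 0.4 0 0 0 0 1;-0.8 0.4 0 0 0 0 1;-0.8 0.4 0 0 0 0 1;-0.8 0.4 0 0 0 0 1;-0.8 0.4 0 0 0 0 1;-0.8 0.4 0 0 0 0 1;-0.8 0.4 0 0 0 0 1' >/dev/null
python3 -m pendant '-0.5 0.2 0 0 0 0 1;0 0 0.3 0 0 0 1;0 0 0.2 0 0 0 1;0 0 0 0 0 0 1;0 0 0 0 0 0 1;0 0 0 0 0 0 1;0 0 0 0 0 0 1;0 0 0 0 0 0 1'
python3 - <<'E'
from h import *
plan(P(0,.0035),.0335,5.9)
E
```

```text
clock: 40.65
tcp_pos: [0.6117, -0.1157, 0.0827]
ee_rot: [[-0.107, 0.994, -0.0], [0.994, 0.107, -0.0], [-0.0, -0.0, -1.0]]
force: [-0.8, 0.1, -1.1]
opening: 0.0554
grasp_force: 43.2
t 40.6 tcp [ 0.6117 -0.1157  0.0827] op 0.0554 turn [-0.    0.    0.05] shift now [-0.03 -0.01  0.98] after turn [-0.03 -0.01  0.98]
```

```bash
python3 -m pendant '-0.03 0 0 0 0 0.05 1;0 0 0.4 0 0 0 1;0 0 0.3 0 0 0 1;0 0 0.2 0 0 0 1;0 0 0.08 0 0 0 1;0 0 0 0 0 0 1;0 0 0 0 0 0 -0.45;0 0 0 0 0 0 -0.45' 
python3 -m pendant '0 0 0 0 0 0 -0.5;0 0 0 0 0 0 -0.5;0 0 -0.3 0 0 0 -0.5;0 0 -0.5 0 0 0 -0.5;0 0 -0.6 0 0 0 -0.5;0 0 -0.5 0 0 0 -0.5;0.8 -0.1 0 0 0 0 -0.7;0.8 -0.1 0 0 0 0 -0.7' >/dev/null
python3 -m pendant '0.8 -0.1 0 0 0 0 -0.7;0.8 -0.1 0 0 0 0 -0.7;0.8 -0.1 0 0 0 0 -0.7;0 -0.8 0 0 0 0 -0.7;0 -0.8 0 0 0 0 -0.7;0 0 0 0 0 0 -0.7;0 0 0 0 0 0 -0.7;0 0 0 0 0 0 -0.7' >/dev/null
python3 - <<'E'
from h import *
im=snap("top","t9")
for c,z in(('blue',.02),('blue',.045),('brown',.042)):
    for k in blobs(im,c): r=rect("top",k,z);print(c,z,*r,Q(r[0]))
plan((.4266,.3343),.1,18.5)
E
```

```text
clock: 41.45
tcp_pos: [0.612, -0.1177, 0.0334]
ee_rot: [[-0.102, 0.995, -0.0], [0.995, 0.102, -0.0], [-0.0, -0.0, -1.0]]
force: [0.7, -0.3, -0.1]
opening: 0.0619
grasp_force: 0.0
blue 0.02 [ 0.6213 -0.1403] [0.081  0.0592] -84.2 [ 0.0076 -0.0206]
blue 0.045 [ 0.6154 -0.1384] [0.0791 0.0578] -84.2 [ 0.002  -0.0181]
brown 0.042 [ 0.4138 -0.2657] [0.0456 0.0189] 78.6 [-0.2117 -0.124 ]
brown 0.042 [ 0.4101 -0.0794] [0.048 0.047] -79.7 [-0.1962  0.0617]
brown 0.042 [ 0.6201 -0.2007] [0.0529 0.0425] 5.8 [ 0.0002 -0.0805]
t 43.1 tcp [0.4889 0.0708 0.1292] op 0.0726 turn [ 0.02  0.   -2.76] shift now [ 5.37 -0.7   0.58] after turn [5.39 0.49 0.58]
```

```bash
python3 -m pendant '0 0 0 0 0 -1 -0.7;0 0 0 0 0 -1 -0.7;0 0 0 0 0 -0.76 -0.7;0.8 0.07 0 0 0 0 -0.7;0.8 0.07 0 0 0 0 -0.7;0.8 0.07 0 0 0 0 -0.7;0.8 0.07 0 0 0 0 -0.7;0.8 0.07 0 0 0 0 -0.7' >/dev/null
python3 -m pendant '0.8 0.07 0.2 0 0 0 -0.7;0.6 0.07 0.5 0 0 0 -0.7;0 0 0.6 0 0 0 -0.7;0 0 0 0 0 0 -0.7;0 0 0 0 0 0 -0.7;0 0 0 0 0 0 -0.7;0 0 0 0 0 0 -0.7;0 0 0 0 0 0 -0.7'
python3 - <<'E'
from h import *
plan((.4266,.3343),.008,18.5)
E
```

```text
clock: 44.7
tcp_pos: [0.425, 0.3342, 0.0646]
ee_rot: [[-0.317, 0.949, 0.0], [0.949, 0.317, 0.001], [0.001, 0.001, -1.0]]
force: [-0.2, 0.3, -0.3]
opening: 0.0726
grasp_force: 0.0
t 44.7 tcp [0.425  0.3342 0.0646] op 0.0726 turn [ 0.01 -0.01 -0.01] shift now [-0.01  0.03  1.13] after turn [-0.01  0.03  1.13]
```

```bash
python3 -m pendant '0 0.03 0.1 0 0 0 -0.7;0 0 0.4 0 0 0 -0.7;0 0 0.4 0 0 0 -0.7;0 0 0.2 0 0 0 -0.7;0 0 0.03 0 0 0 -0.7;0 0 0 0 0 0 -0.7;0 0 0 0 0 0 1;0 0 0 0 0 0 1' 40
python3 -m pendant '0 0 0 0 0 0 1;0 0 0 0 0 0 1;0 0 0 0 0 0 1;0 0 0 0 0 0 1;0 0 0 0 0 0 1;0 0 -0.3 0 0 0 1;0 0 -0.5 0 0 0 1;0 0 -0.6 0 0 0 1' 40
python3 -m pendant '0 0 -0.6 0 0 1 1;0 0 0 0 0 1 1;0 0 0 0 0 0.75 1;0 0 0 0 0 0 1;0 0 0 0 0 0 1;0 0 0 0 0 0 1;0 0 0 0 0 0 1;0 0 0 0 0 0 1' >/dev/null
python3 - <<'E'
from h import *
plan(P(0,.0445),.1,5.9)
E
```

```text
clock: 45.5
tcp_pos: [0.426, 0.3352, 0.0078]
ee_rot: [[-0.318, 0.948, -0.0], [0.948, 0.318, 0.001], [0.001, 0.0, -1.0]]
force: [-0.1, 0.2, 2.2]
opening: 0.0552
grasp_force: 42.3
clock: 46.3
tcp_pos: [0.4246, 0.3343, 0.0768]
ee_rot: [[-0.318, 0.948, -0.003], [0.948, 0.318, -0.002], [-0.001, -0.004, -1.0]]
force: [0.6, 1.1, -2.4]
opening: 0.0556
grasp_force: 43.0
t 47.1 tcp [0.4256 0.3347 0.1067] op 0.0551 turn [-0.02  0.    0.01] shift now [-8.55  2.76  0.13] after turn [-8.55  2.76  0.13]
```

```bash
python3 -m pendant '-0.85 0.28 0 0 0 0 1;-0.85 0.28 0 0 0 0 1;-0.85 0.28 0 0 0 0 1;-0.85 0.28 0 0 0 0 1;-0.85 0.28 0 0 0 0 1;-0.85 0.28 0 0 0 0 1;-0.85 0.28 0 0 0 0 1;-0.85 0.28 0 0 0 0 1' >/dev/null
python3 -m pendant '-0.85 0.28 0 0 0 0 1;-0.9 0.24 0 0 0 0 1;0 0 0.3 0 0 0 1;0 0 0.2 0 0 0 1;0 0 0 0 0 0 1;0 0 0 0 0 0 1;0 0 0 0 0 0 1;0 0 0 0 0 0 1'
python3 - <<'E'
from h import *
plan(P(0,.0435),.033,5.9)
E
```

```text
clock: 48.7
tcp_pos: [0.6072, -0.0749, 0.0822]
ee_rot: [[-0.105, 0.994, -0.0], [0.994, 0.105, 0.0], [0.0, -0.0, -1.0]]
force: [-0.6, -0.5, -1.6]
opening: 0.0557
grasp_force: 43.2
t 48.7 tcp [ 0.6072 -0.0749  0.0822] op 0.0557 turn [-0.01 -0.    0.03] shift now [-0.05 -0.01  0.98] after turn [-0.05 -0.01  0.98]
```

```bash
python3 -m pendant '-0.04 0 0 0 0 0 1;0 0 0.4 0 0 0 1;0 0 0.3 0 0 0 1;0 0 0.2 0 0 0 1;0 0 0.07 0 0 0 1;0 0 0 0 0 0 1;0 0 0 0 0 0 -0.45;0 0 0 0 0 0 -0.45' 
python3 -m pendant '0 0 0 0 0 0 -0.5;0 0 0 0 0 0 -0.5;0 0 -0.3 0 0 0 -0.5;0 0 -0.5 0 0 0 -0.5;0 0 -0.6 0 0 0 -0.5;0 0 -0.5 0 0 0 -0.5;0.8 -0.1 0 0 0 0 -1;0.8 -0.1 0 0 0 0 -1' >/dev/null
python3 -m pendant '0.8 -0.1 0 0 0 0 -1;0.8 -0.1 0 0 0 0 -1;0.8 -0.1 0 0 0 0 -1;0 0 0 0 0 0 -1;0 0 0 0 0 0 -1;0 0 0 0 0 0 -1;0 0 0 0 0 0 -1;0 0 0 0 0 0 -1' >/dev/null
python3 - <<'E'
from h import *
im=snap("top","t10")
for c,z in(('blue',.045),('brown',.042),('brown',.02)):
    for k in blobs(im,c): r=rect("top",k,z);print(c,z,*r,Q(r[0]))
plan((.426,-.077),.1,-79.6)
E
```

```text
clock: 49.5
tcp_pos: [0.6078, -0.0785, 0.0336]
ee_rot: [[-0.103, 0.995, 0.0], [0.995, 0.103, -0.001], [-0.001, 0.0, -1.0]]
force: [0.1, 0.4, 0.6]
opening: 0.062
grasp_force: 0.0
blue 0.045 [ 0.6138 -0.1188] [0.1195 0.0611] -85.1 [0.0024 0.0016]
brown 0.042 [ 0.4148 -0.2644] [0.0487 0.0177] 79.3 [-0.2105 -0.1228]
brown 0.042 [ 0.41   -0.0794] [0.0482 0.0471] -78.8 [-0.1963  0.0617]
brown 0.042 [ 0.6197 -0.2011] [0.053  0.0422] 5.3 [-0.0002 -0.0809]
brown 0.02 [ 0.4158 -0.2687] [0.0497 0.0181] 79.3 [-0.21   -0.1272]
brown 0.02 [ 0.4109 -0.0798] [0.0492 0.0481] -78.8 [-0.1954  0.0612]
brown 0.02 [ 0.6249 -0.204 ] [0.0541 0.0431] 5.3 [ 0.0047 -0.0843]
t 51.1 tcp [0.562  0.1168 0.1284] op 0.0855 turn [-1.000e-02  1.000e-02  1.863e+01] shift now [-3.58 -3.1   0.57] after turn [-3.37  3.32  0.57]
```

```bash
python3 -m pendant '-0.7 -0.6 0 0 0 0 -1;-0.7 -0.6 0 0 0 0 -1;-0.7 -0.6 0 0 0 0 -1;-0.7 -0.6 0 0 0 0 -1;-0.7 -0.6 0 0 0 0 -1;0 0 0 0 0 1 -1;0 0 0 0 0 1 -1;0 0 0 0 0 1 -1' >/dev/null
python3 -m pendant '0 0 0 0 0 1 -1;0 0 0 0 0 1 -1;0 0 0 0 0 1 -1;0 0 0 0 0 1 -1;0 0 0 0 0 1 -1;0 0 0 0 0 1 -1;0 0 0 0 0 1 -1;0 0 0 0 0 1 -1' >/dev/null
python3 -m pendant '0 0 0 0 0 1 -1;0 0 0 0 0 1 -1;0 0 0 0 0 1 -1;0 0 0 0 0 1 -1;0 0 0 0 0 1 -1;0 0 0 0 0 1 -1;0 0 0 0 0 1 -1;0 0 0 0 0 0.58 -1' >/dev/null
python3 -m pendant '0 0 0.5 0 0 0 -1;0 0 0.5 0 0 0 -1;0 0 0.3 0 0 0 -1;0 0 0 0 0 0 -1;0 0 0 0 0 0 -1;0 0 0 0 0 0 -1;0 0 0 0 0 0 -1;0 0 0 0 0 0 -1'
python3 - <<'E'
from h import *
plan((.4253,-.0772),.0085,-79.3)
im=snap("top")
for k in blobs(im,'brown'): r=rect("top",k,.02);print(cv2.minAreaRect(k)[0],*r)
E
```

```text
clock: 54.35
tcp_pos: [0.4309, -0.0713, 0.064]
ee_rot: [[0.982, 0.187, 0.0], [0.187, -0.982, -0.0], [0.0, 0.0, -1.0]]
force: [0.4, -0.1, 0.4]
opening: 0.0854
grasp_force: 0.0
t 54.4 tcp [ 0.4309 -0.0713  0.064 ] op 0.0854 turn [ 0.   -0.    0.02] shift now [-0.13  0.1   1.11] after turn [-0.13  0.1   1.11]
(365.41998291015625, 254.05999755859375) [ 0.416 -0.27 ] [0.0477 0.0194] 81.8
(334.7682800292969, 164.41464233398438) [ 0.6253 -0.204 ] [0.0542 0.0435] 6.1
```

```bash
python3 -m pendant '-0.13 0.1 0 0 0 0 -1;0 0 0.4 0 0 0 -1;0 0 0.4 0 0 0 -1;0 0 0.2 0 0 0 -1;0 0 0.1 0 0 0 -1;0 0 0 0 0 0 -1;0 0 0 0 0 0 1;0 0 0 0 0 0 1' 50
python3 -m pendant '0 0 0 0 0 0 1;0 0 0 0 0 0 1;0 0 0 0 0 0 1;0 0 0 0 0 0 1;0 0 0 0 0 0 1;0 0 0 0 0 0 1;0 0 0 0 0 0 1;0 0 0 0 0 0 1' 50
python3 -c "
from h import *
plan((.4253,-.0772),.0085,-79.3)"
```

```text
clock: 55.2
tcp_pos: [0.4252, -0.0776, 0.0089]
ee_rot: [[0.982, 0.187, -0.0], [0.187, -0.982, -0.001], [-0.0, 0.001, -1.0]]
force: [-0.4, -0.6, -0.2]
opening: 0.0591
grasp_force: 0.0
clock: 56.0
tcp_pos: [0.4253, -0.0774, 0.0092]
ee_rot: [[0.982, 0.187, 0.0], [0.187, -0.982, -0.0], [0.0, 0.0, -1.0]]
force: [-0.9, 0.6, 6.1]
opening: 0.049
grasp_force: 51.3
t 56.0 tcp [ 0.4253 -0.0774  0.0092] op 0.049 turn [ 0.01 -0.    0.01] shift now [ 0.   -0.    0.01] after turn [ 0.   -0.    0.01]
```

```bash
python3 -m pendant '0 0 -0.3 0 0 0 1;0 0 -0.6 0 0 0 1;0 0 -0.6 0 0 0 1;0 0 -0.6 0 0 0 1;0 0 0 0 0 -1 1;0 0 0 0 0 -1 1;0 0 0 0 0 -1 1;0 0 0 0 0 -1 1' >/dev/null
python3 -m pendant '0 0 0 0 0 -1 1;0 0 0 0 0 -1 1;0 0 0 0 0 -1 1;0 0 0 0 0 -1 1;0 0 0 0 0 -1 1;0 0 0 0 0 -1 1;0 0 0 0 0 -1 1;0 0 0 0 0 -1 1' >/dev/null
python3 -m pendant '0 0 0 0 0 -1 1;0 0 0 0 0 -1 1;0 0 0 0 0 -1 1;0 0 0 0 0 -1 1;0 0 0 0 0 -1 1;0 0 0 0 0 -1 1;0 0 0 0 0 -0.6 1;0 0 0 0 0 0 1'
python3 -c "
from h import *
plan(P(0.001,.103),.06,5.9)"
```

```text
clock: 58.4
tcp_pos: [0.4249, -0.0773, 0.1137]
ee_rot: [[-0.105, 0.994, -0.001], [0.994, 0.105, -0.0], [0.0, -0.001, -1.0]]
force: [0.4, -0.1, -1.6]
opening: 0.0489
grasp_force: 52.3
t 58.4 tcp [ 0.4249 -0.0773  0.1137] op 0.0489 turn [-0.01  0.    0.03] shift now [0.81 3.65 1.07] after turn [0.81 3.65 1.07]
```

```bash
python3 -m pendant '0.2 0.6 0 0 0 0 1;0.2 0.6 0 0 0 0 1;0.2 0.6 0 0 0 0 1;0.2 0.6 0 0 0 0 1;0.01 0.6 0 0 0 0 1;0 0.6 0 0 0 0 1;0 0.05 0 0 0 0.03 1;0 0 0 0 0 0 1' >/dev/null
python3 -m pendant '0 0 0.4 0 0 0 1;0 0 0.5 0 0 0 1;0 0 0.2 0 0 0 1;0 0 0 0 0 0 1;0 0 0 0 0 0 1;0 0 0 0 0 0 1;0 0 0 0 0 0 1;0 0 0 0 0 0 1'
python3 - <<'E'
from h import *
plan(P(0.001,.100),.0347,5.9)
sc=snap("scene");f=cv2.resize(sc[185:325,130:370],None,fx=3,fy=3,interpolation=cv2.INTER_CUBIC);cv2.imwrite("pics/s11.png",f)
E
```

```text
clock: 60.0
tcp_pos: [0.6023, -0.0178, 0.0589]
ee_rot: [[-0.102, 0.995, -0.001], [0.995, 0.102, 0.0], [0.0, -0.001, -1.0]]
force: [-2.3, 2.3, 0.2]
opening: 0.049
grasp_force: 52.4
t 60.0 tcp [ 0.6023 -0.0178  0.0589] op 0.049 turn [-0.01 -0.01 -0.  ] shift now [-0.07 -0.01  0.48] after turn [-0.07 -0.01  0.48]
```

View pics/s11.png

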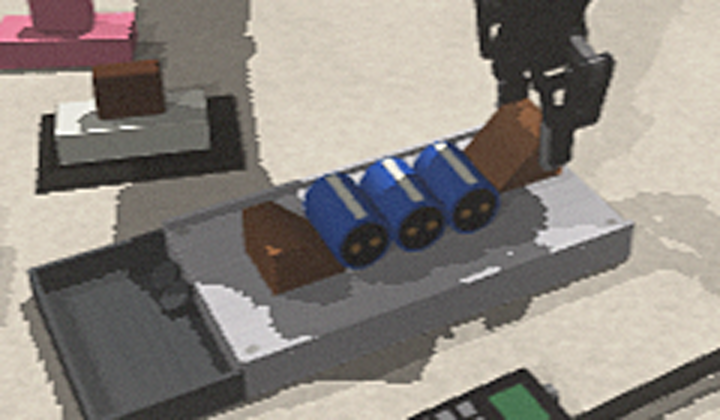

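The view shows the first chock at (285,250), three touching caps at (345,215)–(460,185), and the second chock being held with its slope facing the row. I back off slightly, lower it, then slide it against the row.

```bash
python3 -m pendant '0.1 0 0 0 0 0 1;0 0 0 0 0 0 1;0 0 0.3 0 0 0 1;0 0 0.15 0 0 0 1;0 0 0.03 0 0 0 1;0 0 0 0 0 0 1;0 0 0 0 0 0 1;0 0 0 0 0 0 1'
python3 -m pendant '-0.06 0 0 0 0 0 1;-0.06 0 0 0 0 0 1;0 0 0 0 0 0 1;0 0 0 0 0 0 1;0 0 0 0 0 0 1;0 0 0 0 0 0 1;0 0 0 0 0 0 1;0 0 0 0 0 0 1'
python3 - <<'E'
from h import *
plan(P(0.001,.093),.0347,5.9)
print(Q(telemetry.sense()["tcp_pos"]))
E
```

```text
clock: 60.85
tcp_pos: [0.6015, -0.0134, 0.034]
ee_rot: [[-0.102, 0.995, -0.002], [0.995, 0.102, 0.0], [0.0, -0.002, -1.0]]
force: [-1.4, 0.5, 5.8]
opening: 0.0493
grasp_force: 53.1
clock: 61.65
tcp_pos: [0.6024, -0.0194, 0.034]
ee_rot: [[-0.102, 0.995, -0.001], [0.995, 0.102, -0.001], [-0.001, -0.001, -1.0]]
force: [-0.5, 0.4, -0.4]
opening: 0.049
grasp_force: 52.6
t 61.6 tcp [ 0.6024 -0.0194  0.034 ] op 0.049 turn [-0.01  0.01 -0.01] shift now [-0.17 -0.   -0.01] after turn [-0.17 -0.   -0.01]
[0.0012 0.1016]
```

```bash
python3 -m pendant '-0.04 0 0 0 0 0 1;-0.04 0 0 0 0 0 1;-0.04 0 0 0 0 0 1;-0.03 0 0 0 0 0 1;0 0 0 0 0 0 1;0 0 0 0 0 0 1;0 0 0 0 0 0 1;0 0 0 0 0 0 1'
python3 -m pendant '-0.03 0 0 0 0 0 1;0 0 0 0 0 0 1;0 0 0 0 0 0 1;-0.03 0 0 0 0 0 1;0 0 0 0 0 0 1;0 0 0 0 0 0 1;0 0 0 0 0 0 1;0 0 0 0 0 0 1'
python3 - <<'E'
from h import *
print(Q(telemetry.sense()["tcp_pos"]))
im=snap("top","t12")
for c,z in(('blue',.045),('brown',.042)):
    for k in blobs(im,c): r=rect("top",k,z);print(c,z,*r,Q(r[0]))
E
```

```text
clock: 62.45
tcp_pos: [0.6029, -0.0265, 0.0341]
ee_rot: [[-0.102, 0.995, -0.001], [0.995, 0.102, -0.0], [-0.0, -0.001, -1.0]]
force: [-1.5, 2.1, -0.4]
opening: 0.0491
grasp_force: 52.4
clock: 63.25
tcp_pos: [0.6035, -0.0298, 0.0343]
ee_rot: [[-0.102, 0.995, -0.001], [0.995, 0.102, -0.001], [-0.0, -0.001, -1.0]]
force: [-0.3, 0.8, -1.6]
opening: 0.049
grasp_force: 52.3
[0.0013 0.0911]
blue 0.045 [ 0.6152 -0.1235] [0.1193 0.058 ] -84.2 [ 0.0033 -0.0033]
brown 0.042 [ 0.4147 -0.2654] [0.047  0.0187] 81.2 [-0.2107 -0.1238]
brown 0.042 [ 0.6198 -0.2061] [0.0534 0.0412] 3.9 [-0.0006 -0.0859]
```

```bash
python3 -m pendant '0 0 0 0 0 0 0.1;0 0 0 0 0 0 -0.5;0 0 0 0 0 0 -0.5;0 0 0 0 0 0 -0.5;0 0 0 0 0 0 -0.5;0 0 -0.2 0 0 0 -0.5;0 0 -0.5 0 0 0 -0.5;0 0 -0.7 0 0 0 -0.5'
python3 -m pendant '0 0 -0.7 0 0 0 -1;0.8 -0.4 0 0 0 0 -1;0.8 -0.4 0 0 0 0 -1;0.8 -0.4 0 0 0 0 -1;0.8 -0.4 0 0 0 0 -1;0.8 0 0 0 0 0 -1;0 0 0 0 0 0 -1;0 0 0 0 0 0 -1'
python3 - <<'E'
from h import *
im=snap("top","t13");sc=snap("scene")
for c,z in(('blue',.045),('brown',.042)):
    for k in blobs(im,c): r=rect("top",k,z);print(c,z,*r,Q(r[0]))
a=cv2.resize(im[130:290,230:410],(400,356),interpolation=cv2.INTER_CUBIC);b=cv2.resize(sc[185:325,130:370],(400,356),interpolation=cv2.INTER_CUBIC);cv2.imwrite("pics/s13.png",np.clip(np.hstack([a,b])*1.4,0,255).astype(np.uint8))
E
```

```text
clock: 64.1
tcp_pos: [0.6022, -0.0294, 0.1042]
ee_rot: [[-0.102, 0.995, -0.005], [0.995, 0.102, -0.0], [0.0, -0.005, -1.0]]
force: [-0.0, -0.1, 0.5]
opening: 0.0638
grasp_force: 0.0
clock: 64.9
tcp_pos: [0.5036, 0.1627, 0.14]
ee_rot: [[-0.106, 0.994, -0.0], [0.994, 0.106, 0.0], [0.0, -0.0, -1.0]]
force: [1.4, -0.7, 0.2]
opening: 0.0852
grasp_force: 0.0
blue 0.045 [ 0.6148 -0.1231] [0.1204 0.059 ] -85.1 [ 0.0029 -0.0028]
brown 0.042 [ 0.4147 -0.2646] [0.0482 0.0184] 78.6 [-0.2107 -0.123 ]
brown 0.042 [ 0.6043 -0.0413] [0.0539 0.038 ] 2.9 [0.0009 0.0796]
brown 0.042 [ 0.6201 -0.2066] [0.0532 0.0427] 5.3 [-0.0004 -0.0864]
```

View pics/s13.png

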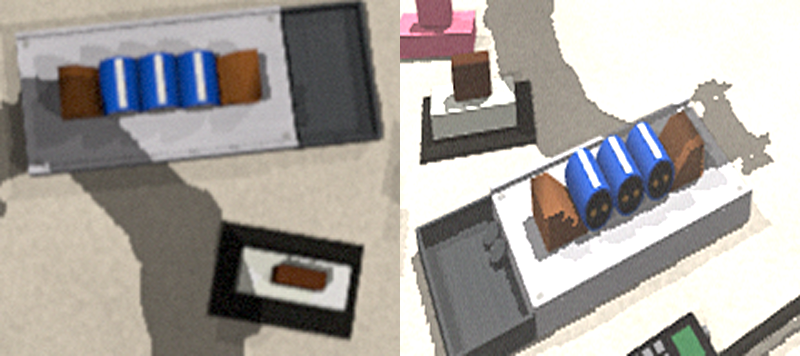

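The row is closed up. The caps span 120 mm (axes at about y = -43, -3 and +37 mm), the chock slopes touch at both ends, and everything is within 3 mm of the centre line. The scraper is on its mat and the slugs are in the tray at (495,245) in the right panel. I'm handing the job in.

```bash
python3 -c "
from workcell import arm
print(arm.finish_job())"
```

```text
the job is handed in; nothing more can be done
None
```

Job handed in at about 65 s: both slugs swept into the tray, the three capacitors laid in a touching row with a chock snug at each end, and the scraper upright on its mat; hand-in returned no verdict.

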